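Pack a brake-job order crate

TASK

Pack the order crate: stand every brake pad on its long edge in the crate's slots, one to a slot and right down on the slot floor, and use the hand scoop to bring all the wheel nuts from the trough into the crate's nut bay, never touching the greasy nuts with the fingers. When all is packed, put the scoop back flat on the middle of its rubber mat. Leave the other things on the bench where they are.

Things in the scene. Friction and masses are not known exactly. Their poses are not given: they have to be found in the camera images.
- trough_in (a point): Point on the inner floor of the fixed grey metal trough with the loose wheel nuts, 4 mm above the bench. Flat floor 80 mm wide (y), from an upright wall 45 mm high at x = -125 mm to x = +107; there a ramp rises 50 deg to x = +145, 45 mm up, with a back board 80 mm high behind it. Sides 45 mm high, leaning out (mouth 112 mm). Nuts start between x = -18 and +107; a scoop facing +x fits on the bare -x end. z up.
- bay_in (a point): Centre of the floor of the nut bay, the large bay of the fixed light-wood order crate: 115 mm along x by 112 mm along y inside, floor 8 mm above the bench, walls 8 mm thick rising 47 mm above its floor. The slots lie on its +x side. z up.
- slot1 (a point): Middle of the floor of slot 1 of the order crate: a gap 22 mm wide (x) and 112 mm long (y) between wooden bars 22 mm thick that stand 18 mm above the slot floor, itself 8 mm above the bench. Slot centres are 44 mm apart along x, slot 1 nearest the nut bay. The crate's walls rise 47 mm above the slot floor. z up.
- slot2 (a point): Middle of the floor of slot 2 of the order crate: a gap 22 mm wide (x) and 112 mm long (y) between wooden bars 22 mm thick that stand 18 mm above the slot floor, itself 8 mm above the bench. Slot centres are 44 mm apart along x, slot 1 nearest the nut bay. The crate's walls rise 47 mm above the slot floor. z up.
- slot3 (a point): Middle of the floor of slot 3 of the order crate: a gap 22 mm wide (x) and 112 mm long (y) between wooden bars 22 mm thick that stand 18 mm above the slot floor, itself 8 mm above the bench. Slot centres are 44 mm apart along x, slot 1 nearest the nut bay. The crate's walls rise 47 mm above the slot floor. z up.
- mat_top (a point): Centre of the top of the fixed black rubber mat, 230 mm (x) by 150 mm (y), 4 mm thick, the scoop's resting place. z is up.
- scoop_grip (a point): Middle of the level wooden handle of the aluminium scoop, 250 g: bar 22 x 22 mm, x = -78 to +20 mm, end to lip 198 mm. x to the lip, z up. Flat pan underside at z = -62 mm; pan open above and in front, 72 mm wide, 2 mm floor from x = 30 (back wall, 42 mm high) to the lip at x = 120 mm; sides 38 mm high to x = 92, sloping to 4 mm at the lip. Mass centre near x = 50, z = -45 mm. Stable on its pan.
- pad1_c (a point): Centre of a brake pad standing on its long edge: 100 mm long (x), 15 mm thick (y: 5 mm dark steel plate on the -y side, 10 mm grey lining, 90 mm long and 46 mm high, on the +y side), 50 mm high (z, up), 220 g. Bottom edge 25 mm below this point. None when absent: two or three pads are present.
- pad2_c (a point): Centre of a brake pad standing on its long edge: 100 mm long (x), 15 mm thick (y: 5 mm dark steel plate on the -y side, 10 mm grey lining, 90 mm long and 46 mm high, on the +y side), 50 mm high (z, up), 220 g. Bottom edge 25 mm below this point. None when absent: two or three pads are present.
- pad3_c (a point): Centre of a brake pad standing on its long edge: 100 mm long (x), 15 mm thick (y: 5 mm dark steel plate on the -y side, 10 mm grey lining, 90 mm long and 46 mm high, on the +y side), 50 mm high (z, up), 220 g. Bottom edge 25 mm below this point. None when absent: two or three pads are present.
- nut1_c (a point): Centre of a loose steel wheel nut: a hexagon 22 mm across flats (25 mm across corners), 26 mm long with tapered ends, about 40 g; lying on a flat or standing on an end, centre 11 to 13 mm above what carries it; axes arbitrary. None when absent: six to eight nuts are present.
- nut2_c (a point): Centre of a loose steel wheel nut: a hexagon 22 mm across flats (25 mm across corners), 26 mm long with tapered ends, about 40 g; lying on a flat or standing on an end, centre 11 to 13 mm above what carries it; axes arbitrary. None when absent: six to eight nuts are present.
- nut3_c (a point): Centre of a loose steel wheel nut: a hexagon 22 mm across flats (25 mm across corners), 26 mm long with tapered ends, about 40 g; lying on a flat or standing on an end, centre 11 to 13 mm above what carries it; axes arbitrary. None when absent: six to eight nuts are present.
- nut4_c (a point): Centre of a loose steel wheel nut: a hexagon 22 mm across flats (25 mm across corners), 26 mm long with tapered ends, about 40 g; lying on a flat or standing on an end, centre 11 to 13 mm above what carries it; axes arbitrary. None when absent: six to eight nuts are present.
- nut5_c (a point): Centre of a loose steel wheel nut: a hexagon 22 mm across flats (25 mm across corners), 26 mm long with tapered ends, about 40 g; lying on a flat or standing on an end, centre 11 to 13 mm above what carries it; axes arbitrary. None when absent: six to eight nuts are present.
- nut6_c (a point): Centre of a loose steel wheel nut: a hexagon 22 mm across flats (25 mm across corners), 26 mm long with tapered ends, about 40 g; lying on a flat or standing on an end, centre 11 to 13 mm above what carries it; axes arbitrary. None when absent: six to eight nuts are present.
- nut7_c (a point): Centre of a loose steel wheel nut: a hexagon 22 mm across flats (25 mm across corners), 26 mm long with tapered ends, about 40 g; lying on a flat or standing on an end, centre 11 to 13 mm above what carries it; axes arbitrary. None when absent: six to eight nuts are present.
- nut8_c (a point): Centre of a loose steel wheel nut: a hexagon 22 mm across flats (25 mm across corners), 26 mm long with tapered ends, about 40 g; lying on a flat or standing on an end, centre 11 to 13 mm above what carries it; axes arbitrary. None when absent: six to eight nuts are present.
- tin: Bystander, not part of the job: a round steel tin, 72 mm across, 85 mm tall. Origin at the centre of its underside.
- tape: Bystander, not part of the job: a roll of tape lying flat, 100 mm across, 48 mm tall. Origin at the centre of its underside.
- wrench: Bystander, not part of the job: a 200 mm open-end wrench lying flat. Origin under its middle.
- mug: Bystander, not part of the job: a white mug, 74 mm across, 90 mm tall. Origin at the centre of its underside.
- carton: Bystander, not part of the job: a small cardboard carton, 70 x 100 x 50 mm. Origin at the centre of its underside.
- piston: Bystander, not part of the job: an aluminium piston, 80 mm across, 62 mm tall. Origin at the centre of its underside.

How it is judged:
At the end, for the whole second after the job is handed in: Each pad present stands in a slot within 0.3 rad of upright, centre 15 to 31 mm above the slot floor, within 9 mm of its middle line and 20 mm of its middle lengthwise; each nut present is in the bay below the rim; the scoop is flat (0.08 rad) on the mat, grip within 75 mm of its centre (((x of pad1_c in the frame of slot1 between -0.009 and 0.009 m and y of pad1_c in the frame of slot1 between -0.02 and 0.02 m and z of pad1_c in the frame of slot1 between 0.015 and 0.031 m) or (x of pad1_c in the frame of slot2 between -0.009 and 0.009 m and y of pad1_c in the frame of slot2 between -0.02 and 0.02 m and z of pad1_c in the frame of slot2 between 0.015 and 0.031 m) or (x of pad1_c in the frame of slot3 between -0.009 and 0.009 m and y of pad1_c in the frame of slot3 between -0.02 and 0.02 m and z of pad1_c in the frame of slot3 between 0.015 and 0.031 m)) and angle between each of pad1_c, pad2_c, pad3_c's own z axis and vertical below 0.3 rad and ((x of pad2_c in the frame of slot1 between -0.009 and 0.009 m and y of pad2_c in the frame of slot1 between -0.02 and 0.02 m and z of pad2_c in the frame of slot1 between 0.015 and 0.031 m) or (x of pad2_c in the frame of slot2 between -0.009 and 0.009 m and y of pad2_c in the frame of slot2 between -0.02 and 0.02 m and z of pad2_c in the frame of slot2 between 0.015 and 0.031 m) or (x of pad2_c in the frame of slot3 between -0.009 and 0.009 m and y of pad2_c in the frame of slot3 between -0.02 and 0.02 m and z of pad2_c in the frame of slot3 between 0.015 and 0.031 m)) and ((x of pad3_c in the frame of slot1 between -0.009 and 0.009 m and y of pad3_c in the frame of slot1 between -0.02 and 0.02 m and z of pad3_c in the frame of slot1 between 0.015 and 0.031 m) or (x of pad3_c in the frame of slot2 between -0.009 and 0.009 m and y of pad3_c in the frame of slot2 between -0.02 and 0.02 m and z of pad3_c in the frame of slot2 between 0.015 and 0.031 m) or (x of pad3_c in the frame of slot3 between -0.009 and 0.009 m and y of pad3_c in the frame of slot3 between -0.02 and 0.02 m and z of pad3_c in the frame of slot3 between 0.015 and 0.031 m)) and x of nut1_c in the frame of bay_in between -0.0575 and 0.0575 m and y of nut1_c in the frame of bay_in between -0.056 and 0.056 m and z of nut1_c in the frame of bay_in between 0 and 0.047 m and x of nut2_c in the frame of bay_in between -0.0575 and 0.0575 m and y of nut2_c in the frame of bay_in between -0.056 and 0.056 m and z of nut2_c in the frame of bay_in between 0 and 0.047 m and x of nut3_c in the frame of bay_in between -0.0575 and 0.0575 m and y of nut3_c in the frame of bay_in between -0.056 and 0.056 m and z of nut3_c in the frame of bay_in between 0 and 0.047 m and x of nut4_c in the frame of bay_in between -0.0575 and 0.0575 m and y of nut4_c in the frame of bay_in between -0.056 and 0.056 m and z of nut4_c in the frame of bay_in between 0 and 0.047 m and x of nut5_c in the frame of bay_in between -0.0575 and 0.0575 m and y of nut5_c in the frame of bay_in between -0.056 and 0.056 m and z of nut5_c in the frame of bay_in between 0 and 0.047 m and x of nut6_c in the frame of bay_in between -0.0575 and 0.0575 m and y of nut6_c in the frame of bay_in between -0.056 and 0.056 m and z of nut6_c in the frame of bay_in between 0 and 0.047 m and x of nut7_c in the frame of bay_in between -0.0575 and 0.0575 m and y of nut7_c in the frame of bay_in between -0.056 and 0.056 m and z of nut7_c in the frame of bay_in between 0 and 0.047 m and x of nut8_c in the frame of bay_in between -0.0575 and 0.0575 m and y of nut8_c in the frame of bay_in between -0.056 and 0.056 m and z of nut8_c in the frame of bay_in between 0 and 0.047 m and horizontal distance between scoop_grip and mat_top below 0.075 m and z of scoop_grip in the frame of mat_top below 0.068 m and angle between scoop_grip's own z axis and vertical below 0.08 rad); the robot touches nothing.
It fails at once if the fingers touch a nut (contact force between the fingers and nut1 above 0.5 N or contact force between the fingers and nut2 above 0.5 N or contact force between the fingers and nut3 above 0.5 N or contact force between the fingers and nut4 above 0.5 N or contact force between the fingers and nut5 above 0.5 N or contact force between the fingers and nut6 above 0.5 N or contact force between the fingers and nut7 above 0.5 N or contact force between the fingers and nut8 above 0.5 N).
It fails at once if a bystander is moved more than 40 mm (distance of any of tin, tape, wrench, mug, carton, piston from where it was at the start of the episode above 0.04 m).
Of pad1, pad2, pad3 only 2 to 3 are there at a start; the rules pass over those that are not, and their reading is None.
Of nut1, nut2, nut3, nut4, nut5, nut6, nut7, nut8 only 6 to 8 are there at a start; the rules pass over those that are not, and their reading is None.
At some moment in a run one of scoop may be knocked a few centimetres aside while the robot is not near it.
It also fails if it takes over 210 s, if anything falls off the work surface, if the arm or the gripper's body presses on something with over 40 N, if the wrist force passes 120 N, or if a joint passes its speed limit or range.

ROBOT

A 6-joint arm with a two-finger parallel gripper is mounted at the origin on the work surface. World frame = base frame: x ahead of the robot, y to its left, z up, the work surface at z = 0. Lengths are in m, angles in rad, forces in N, time in s.
With the tool pointing down it reaches from about 0.3 to 0.875 m from the base axis. Payload 6.4 kg.
Tool frame: the origin (TCP) lies where the fingers leave the gripper's body, on its centre line; the fingertips stand 73 mm ahead of it and the grasp point (between the pads) lies 54 mm ahead of it; z points along the fingers, y is the line along which they close (so a half turn about z gives the same grasp; the last joint's range is limited). The gripper opens to 85 mm and grips with 20 to 120 N. Pads are 22 mm wide; open, the fingers measure 114 mm over their backs; the gripper's body (76 mm by 85 mm) begins 54 mm behind the grasp point. The pads swing forward as they close: fully open they stand 13 mm farther back than shut.
Start: joints at [1.005, 0.181, 1.607, -0, 1.354, -0.206], TCP at [0.202, 0.538, 0.304] pointing down, gripper open.
Joint ranges: [-2.99, 2.99], [-0.89, 2.07], [0.3, 2.58], [-1.14, 4.28], [0, 2.63], [-3.12, 3.12]. Speed limits (rad/s): [2.57, 2.57, 3.01, 3.14, 3.14, 3.14].

INTERFACE

Orientations are given as a unit quaternion [w, x, y, z].
In Python, from bench import ctrl gives the robot as it stands.
- The arm moves only by the tool carry_out, never from a script. Its argument "steps" is one flat list of numbers, 7 for each row, row after row: the shift along the tool's x, y, z in m, then the turn, a rotation vector about the tool's x, y, z in rad, then the opening, from 0 (shut) to 1 (fully open). In form: [dx, dy, dz, wx, wy, wz, claw, dx, dy, dz, wx, wy, wz, claw, ...]. A call has 1 to 20 rows; each row is the pose to reach, as a shift and turn from the pose commanded when the call began, along the tool's axes at that moment; what a row does not reach only later rows make up. A row lasts 1/10 s, in which the tool goes at most 50 mm and 8.59 degrees, less where a joint would pass 70% of its speed; a pose out of reach is approached as far as the arm can. A call with a gripper value outside its range is refused whole. The fingers move at their own pace and stop on an object; the grip force is fixed at half the most. Time passes only in rows, so rows that repeat a pose let the fingers close. It gives the time, the measured TCP pose, the force, the opening and the grip force at its end, in the units of the state.
- ctrl.get_obs(): the state, without advancing time (a new reading comes with each control period).
- ctrl.camera(name): name is "scene" or "top" or "wrist"; returns the picture (480x640x3 uint8, red, green, blue); there is no depth.
- ctrl.camera_params(name): a dict with "vertical_fov" (degrees; the focal length in pixels is half the picture's height over the tangent of half this angle, whatever the lens; pixels are square), "cx", "cy" (the principal point, pixels), "cam_to_world" (4x4, takes a point from camera to world coordinates); the wrist camera has in their place "hand_eye" (4x4, takes a point from camera to tool coordinates, whose origin is the TCP and whose axes are the flange's). Camera axes: x right, y down, z forward; pixel columns grow to the right and rows downward; lengths in m; the calibration is good to about 2 mm. The wrist camera is an equidistant fisheye: a pixel r from the principal point sees the ray r / f radians off the axis. A picture is of the moment at which its call begins: read the wrist's pose just before it. camera_params takes no time and is no camera call.
- ctrl.hand_in(): hands the job in; it is judged then, once.
The state is a dict: "time_s": time; "q": joint angles; "dq": joint speeds; "joint_efforts": joint torques, N m; "eef_pos": TCP position; "eef_rot": TCP orientation; "wrist_force": force on the tool from outside, world axes, zero at the start; "torque": the same for the moment, N m; "opening": opening from 0.0 (shut) to 1.0 (fully open); "grasp_force": force on a finger pad.
Only numpy, scipy, OpenCV 4.12 (cv2) and the standard library are available. Lean on these libraries where they do the work, as an engineer would, in place of code of your own. Each camera call takes 0.05 s, during which the arm holds its last target. There are 200 camera calls.

## Working session

There is one attempt and no reset: what is moved stays moved. The work goes in short steps, Python scripts to look and compute and a tool call to move; the robot and the scene stay as the last step left them, time stands still between calls to the robot, and variables do not carry over. Pictures are saved under pics/ and viewed, at most 14 in all, crops included, and the job is handed in when it is done.

Besides the shell and the picture viewer there is one more tool, called after ">>>" as name(argument=value, ...) on one line, values as JSON. carry_out: Moves the arm, as the interface text tells. Its arguments: {"type":"object","properties":{"steps":{"type":"array"}},"required":["steps"]}

```bash
mkdir -p pics; ls; python3 - <<'E'
from bench import ctrl
import cv2
print(ctrl.get_obs())
for n in("scene","top"):
    im=ctrl.camera(n); cv2.imwrite(f"pics/{n}0.png",cv2.resize(im[:,:,::-1],(800,600),interpolation=cv2.INTER_CUBIC)); 
    cv2.imwrite(f"pics/{n}0_raw.png",im[:,:,::-1])
    print(ctrl.camera_params(n))
print(ctrl.camera_params("wrist"))
E
```

```text
pics
{'time_s': 0.0, 'q': array([ 1.00473300e+00,  1.81543848e-01,  1.60802496e+00, -6.59866690e-06,
        1.35383343e+00, -2.06297309e-01]), 'dq': array([-0.00092023, -0.00137638, -0.00111688, -0.00010722,  0.00047315,
        0.00049635]), 'joint_efforts': array([ 6.47948073e-04, -4.44874442e+01, -3.51335442e+01, -3.06671136e-04,
        9.16241639e-03, -7.44918879e-06]), 'eef_pos': array([0.20217243, 0.53781174, 0.30297428]), 'eef_rot': array([-3.37809597e-04,  1.78913699e-01,  9.83864355e-01, -8.39374582e-04]), 'wrist_force': array([-0.53040652, -0.13827182, -0.01176877]), 'torque': array([-0.03947788, -0.05271951, -0.00380565]), 'grasp_force': 0.0, 'opening': 1.0015541901383702}
{'vertical_fov': 52.10987540034489, 'cx': 330.35649975037666, 'cy': 240.05746665694926, 'cam_to_world': array([[ 0.89499824,  0.32929068, -0.30090828,  0.93578371],
       [ 0.4460525 , -0.66658521,  0.59724478, -0.63619864],
       [-0.00391387, -0.66875392, -0.74347352,  0.93156034],
       [ 0.        ,  0.        ,  0.        ,  1.        ]])}
{'vertical_fov': 49.04422008801494, 'cx': 313.55720197717346, 'cy': 226.7819977389006, 'cam_to_world': array([[ 0.00226059, -0.97589071,  0.21824805,  0.3101109 ],
       [-0.99997494, -0.00367039, -0.00605443,  0.04912043],
       [ 0.00670952, -0.21822889, -0.97587455,  1.40172889],
       [ 0.        ,  0.        ,  0.        ,  1.        ]])}
{'vertical_fov': 65.70646984690485, 'cx': 318.1041728247274, 'cy': 238.93488335189784, 'hand_eye': array([[ 1.50162793e-04, -9.61686599e-01, -2.74151168e-01,
         6.96163779e-02],
       [ 9.99999534e-01,  4.05848026e-04, -8.75925084e-04,
         4.58642154e-04],
       [ 9.53629125e-04, -2.74150909e-01,  9.61686212e-01,
        -6.83836330e-02],
       [ 0.00000000e+00,  0.00000000e+00,  0.00000000e+00,
         1.00000000e+00]])}
```

View pics/top0.png

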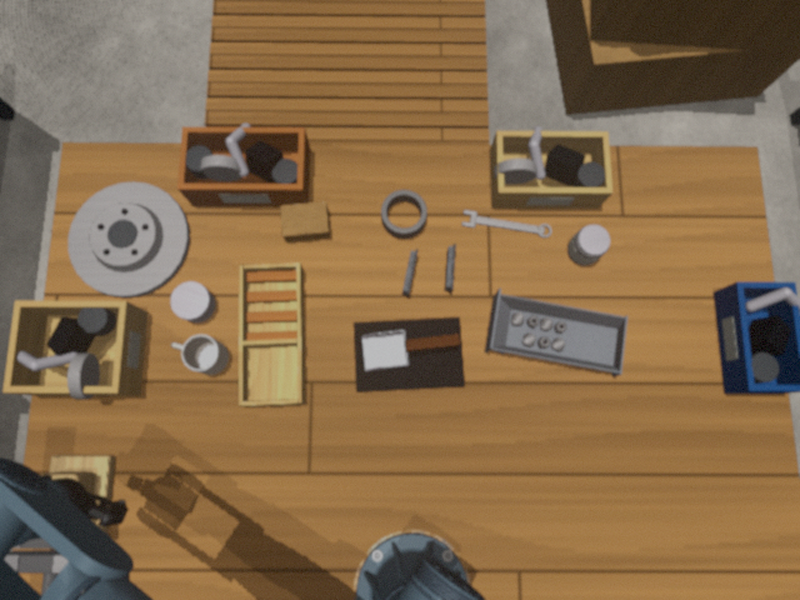

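View pics/scene0.png

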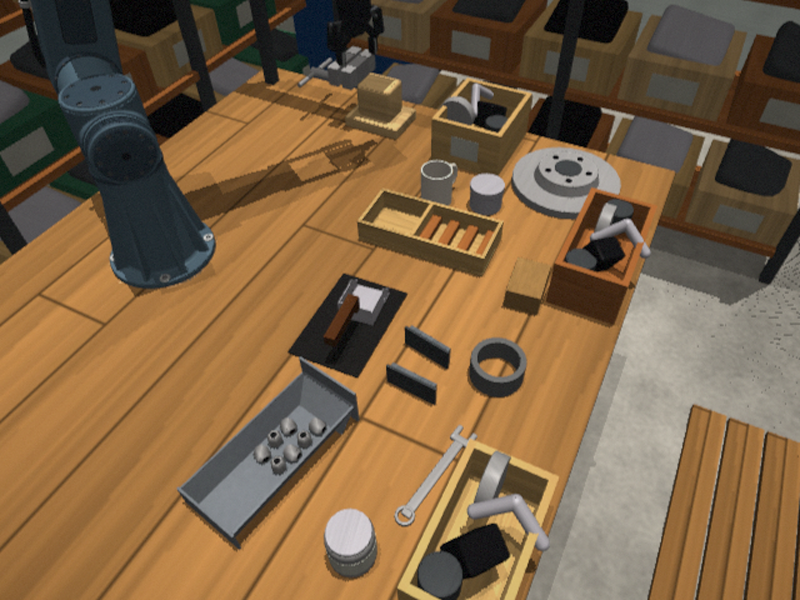

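```bash
python3 - <<'E'
import cv2
t=cv2.imread("pics/top0_raw.png")
def crop(im,x0,y0,w,h,s,n):
    c=cv2.resize(im[y0:y0+h,x0:x0+w],None,fx=s,fy=s,interpolation=cv2.INTER_CUBIC)
    for i in range(0,w,10):
        cv2.line(c,(i*s,0),(i*s,6 if (x0+i)%50 else 20),(0,255,255),1)
        if (x0+i)%50==0: cv2.putText(c,str(x0+i),(i*s,30),0,.4,(0,255,255))
    for i in range(0,h,10):
        cv2.line(c,(0,i*s),(6 if (y0+i)%50 else 20,i*s),(0,255,255),1)
        if (y0+i)%50==0: cv2.putText(c,str(y0+i),(22,i*s),0,.4,(0,255,255))
    cv2.imwrite(n,c)
crop(t,270,190,130,130,4,"pics/c1.png")
crop(t,380,220,130,90,6,"pics/c2.png")
crop(t,180,200,80,130,4,"pics/c3.png")
a=cv2.imread("pics/c1.png");b=cv2.imread("pics/c3.png")
import numpy as np
h=max(a.shape[0],b.shape[0]);z=np.zeros((h,a.shape[1]+b.shape[1],3),np.uint8);z[:a.shape[0],:a.shape[1]]=a;z[:b.shape[0],a.shape[1]:]=b[:h]
z=z[:, :800] if z.shape[1]>800 else z
print(z.shape)
cv2.imwrite("pics/c13.png",z[:600])
E
```

```text
(520, 800, 3)
```

View pics/c13.png

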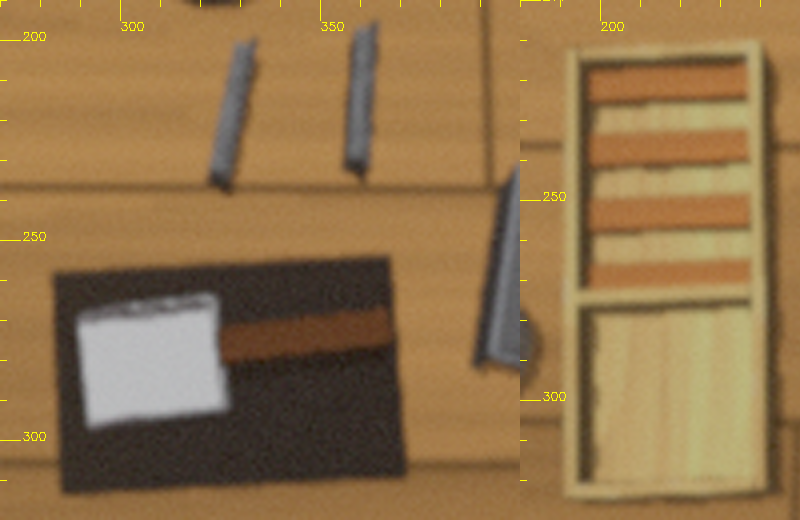

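View pics/c2.png

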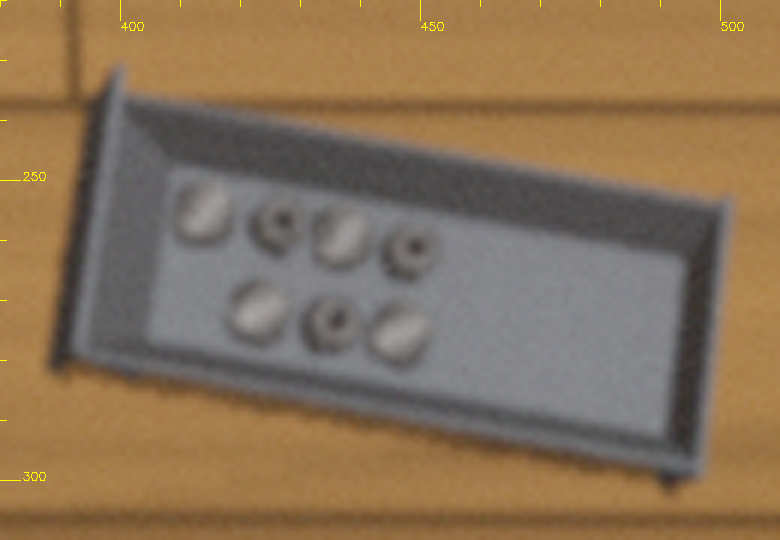

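```bash
cat > h.py <<'E'
import numpy as np, cv2
from scipy.optimize import least_squares
from scipy.spatial.transform import Rotation as R
T=dict(f=240/np.tan(np.radians(49.04422008801494/2)),cx=313.5572,cy=226.782,M=np.array([[ 0.00226059, -0.97589071,  0.21824805,  0.3101109 ],[-0.99997494, -0.00367039, -0.00605443,  0.04912043],[ 0.00670952, -0.21822889, -0.97587455,  1.40172889],[0,0,0,1]]))
S=dict(f=240/np.tan(np.radians(52.10987540034489/2)),cx=330.3565,cy=240.0575,M=np.array([[ 0.89499824,  0.32929068, -0.30090828,  0.93578371],[ 0.4460525 , -0.66658521,  0.59724478, -0.63619864],[-0.00391387, -0.66875392, -0.74347352,  0.93156034],[0,0,0,1]]))
def proj(C,p):
    q=(np.atleast_2d(p)-C['M'][:3,3])@C['M'][:3,:3]
    return np.c_[C['f']*q[:,0]/q[:,2]+C['cx'],C['f']*q[:,1]/q[:,2]+C['cy']]
def unproj(C,uv,z):
    uv=np.atleast_2d(uv); d=np.c_[(uv[:,0]-C['cx'])/C['f'],(uv[:,1]-C['cy'])/C['f'],np.ones(len(uv))]@C['M'][:3,:3].T
    o=C['M'][:3,3]; return o+d*((z-o[2])/d[:,2])[:,None]
WF=240/np.radians(65.70646984690485/2)
WF2=240/np.tan(np.radians(65.70646984690485/2))
HE=np.array([[ 1.50162793e-04, -9.61686599e-01, -2.74151168e-01,6.96163779e-02],[ 9.99999534e-01,  4.05848026e-04, -8.75925084e-04,4.58642154e-04],[ 9.53629125e-04, -2.74150909e-01,  9.61686212e-01,-6.83836330e-02],[0,0,0,1]])
def rot(q): return R.from_quat(np.r_[q[1:],q[0]])
def wunproj(obs,uv,z,f=WF2):
    "fisheye r=f*theta"
    uv=np.atleast_2d(uv)-[318.104,238.935]; r=np.linalg.norm(uv,axis=1); th=r/f
    d=np.c_[uv*(np.sin(th)/np.maximum(r,1e-9))[:,None],np.cos(th)]
    A=rot(obs['eef_rot']).as_matrix(); d=d@(A@HE[:3,:3]).T; o=obs['eef_pos']+A@HE[:3,3]
    return o+d*((z-o[2])/d[:,2])[:,None]
def fit2(body,world):
    "2D pose x,y,yaw taking body xy to world xy"
    f=lambda p:((np.array(body)@np.array([[np.cos(p[2]),np.sin(p[2])],[-np.sin(p[2]),np.cos(p[2])]])+p[:2])-np.array(world)[:,:2]).ravel()
    best=min((least_squares(f,[.4,0,a]) for a in np.arange(-3,3.1,1)),key=lambda s:s.cost)
    return best.x,np.abs(best.fun).max()
def to_tool(obs,dw):
    "world shift -> tool axes"
    return rot(obs['eef_rot']).inv().apply(dw)
E
python3 - <<'E'
from h import *
np.set_printoptions(precision=4,suppress=True)
c1=lambda a:np.array(a)/4+[270,190]; c3=lambda a:(np.array(a)-[520,0])/4+[180,200]; c2=lambda a:np.array(a)/6+[380,220]
print('mat',fit2([[.115,-.075],[-.115,-.075],[-.115,.075],[.115,.075]],unproj(T,c1([[53,273],[390,257],[405,475],[62,492]]),.004)))
print('crate(bay)',fit2([[.2275,.064],[.2275,-.064],[-.0655,-.064],[-.0655,.064]],unproj(T,c3([[568,50],[761,40],[767,490],[565,495]]),.055)))
print('trough',fit2([[.107,-.04],[.107,.04],[-.125,-.04],[-.125,.04]],unproj(T,c2([[165,165],[148,343],[683,257],[662,432]]),.004)))
h=unproj(T,c1([[390,327],[222,344]]),.077);print('handle',h,np.linalg.norm(h[0]-h[1]),np.degrees(np.arctan2(*(h[1]-h[0])[1::-1])))
l=unproj(T,c1([[77,318],[90,428],[228,410],[217,295]]),.03);print('pan',l)
for n,p in dict(A=[[245,42],[222,185],[240,40],[218,180]],B=[[367,27],[355,170],[370,25],[357,165]]).items():
    print(n,unproj(T,c1(p),.05))
print('nuts',unproj(T,c2([[205,213],[278,223],[341,237],[411,250],[260,312],[330,322],[400,332]]),.02))
E
```

```text
mat (array([0.469 , 0.0046, 1.6223]), np.float64(0.0023431101785953423))
crate(bay) (array([0.4262, 0.2874, 0.0452]), np.float64(0.002335022079492044))
trough (array([ 0.5076, -0.3137, -4.8839]), np.float64(0.0015897721570323209))
handle [[ 0.4901 -0.096   0.077 ]
 [ 0.479   0.0104  0.077 ]] 0.1070420190101289 95.9734490668686
pan [[0.5018 0.1041 0.03  ]
 [0.4301 0.0948 0.03  ]
 [0.442  0.0053 0.03  ]
 [0.5173 0.0123 0.03  ]]
A [[ 0.6843 -0.0062  0.05  ]
 [ 0.5871  0.0094  0.05  ]
 [ 0.6857 -0.0029  0.05  ]
 [ 0.5904  0.012   0.05  ]]
B [[ 0.695  -0.0877  0.05  ]
 [ 0.5975 -0.0781  0.05  ]
 [ 0.6964 -0.0897  0.05  ]
 [ 0.6008 -0.0794  0.05  ]]
nuts [[ 0.5418 -0.2275  0.02  ]
 [ 0.5374 -0.2597  0.02  ]
 [ 0.5312 -0.2874  0.02  ]
 [ 0.5255 -0.3182  0.02  ]
 [ 0.4977 -0.25    0.02  ]
 [ 0.4934 -0.2807  0.02  ]
 [ 0.489  -0.3114  0.02  ]]
```

```bash
cat >> h.py <<'E'
def Rdown(yaw_deg,pitch=0):
    "tool down, tool y at world yaw"
    a=np.radians(yaw_deg); y=np.array([np.cos(a),np.sin(a),0]); z=np.array([0,0,-1.]); return R.from_matrix(np.c_[np.cross(y,z),y,z])
def plan(obs,targets):
    A=rot(obs['eef_rot'])
    for p,Q in targets:
        print(np.round(A.inv().apply(np.array(p)-obs['eef_pos']),4).tolist(),np.round((A.inv()*Q).as_rotvec(),4).tolist())
E
python3 - <<'E'
from h import *
from bench import ctrl
o=ctrl.get_obs()
plan(o,[([.637,.003,.28],Rdown(80.9)),([.60,-.04,.28],Rdown(82))])
E
```

```text
[-0.5953, -0.3475, 0.0234] [-0.0015, -0.0004, -0.201]
[-0.5758, -0.4008, 0.0235] [-0.0015, -0.0005, -0.2202]
```

>>> carry_out(steps=[-0.576, -0.401, 0.0235, 0, 0, -0.22, 1, -0.576, -0.401, 0.0235, 0, 0, -0.22, 1, -0.576, -0.401, 0.0235, 0, 0, -0.22, 1, -0.576, -0.401, 0.0235, 0, 0, -0.22, 1, -0.576, -0.401, 0.0235, 0, 0, -0.22, 1, -0.576, -0.401, 0.0235, 0, 0, -0.22, 1, -0.576, -0.401, 0.0235, 0, 0, -0.22, 1, -0.576, -0.401, 0.0235, 0, 0, -0.22, 1, -0.576, -0.401, 0.0235, 0, 0, -0.22, 1, -0.576, -0.401, 0.0235, 0, 0, -0.22, 1, -0.576, -0.401, 0.0235, 0, 0, -0.22, 1, -0.576, -0.401, 0.0235, 0, 0, -0.22, 1, -0.576, -0.401, 0.0235, 0, 0, -0.22, 1, -0.576, -0.401, 0.0235, 0, 0, -0.22, 1, -0.576, -0.401, 0.0235, 0, 0, -0.22, 1, -0.576, -0.401, 0.0235, 0, 0, -0.22, 1, -0.576, -0.401, 0.0235, 0, 0, -0.22, 1, -0.576, -0.401, 0.0235, 0, 0, -0.22, 1, -0.576, -0.401, 0.0235, 0, 0, -0.22, 1, -0.576, -0.401, 0.0235, 0, 0, -0.22, 1])

```text
time_s: 2.1
eef_pos: [0.6001, -0.0389, 0.2808]
eef_rot: [0.0, 0.069, 0.998, -0.0]
wrist_force: [-0.6, -0.2, 0.1]
opening: 1.002
grasp_force: 0.0
```

```bash
python3 - <<'E'
from h import *
from bench import ctrl
import pickle
o=ctrl.get_obs(); im=ctrl.camera("wrist"); pickle.dump(o,open('o1.pkl','wb'))
print(o['time_s'],o['eef_pos'],o['eef_rot'])
cv2.imwrite("pics/w1.png",im[:,:,::-1])
plan(o,[([.637,.003,.097],Rdown(80.9)),])
E
```

```text
2.1 [ 0.60010988 -0.03885859  0.28076827] [ 2.29515170e-04  6.91073296e-02  9.97609204e-01 -3.65031136e-05]
[-0.0307, 0.0466, 0.1838] [-0.0, 0.0005, 0.0205]
```

View pics/w1.png

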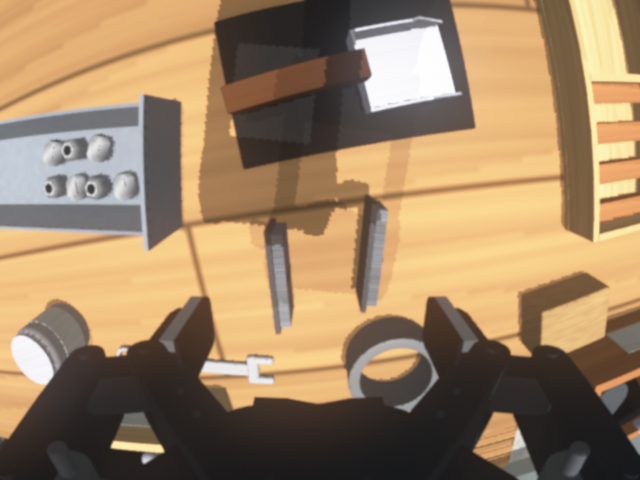

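```bash
python3 - <<'E'
from h import *
import pickle
o=pickle.load(open('o1.pkl','rb'))
for uv in ([[380,206],[373,308]],[[272,222],[280,330]],[[278,222],[288,326]]):
    w=wunproj(o,uv,.05); d=w[1]-w[0]; print(w.mean(0).round(4),np.linalg.norm(d),np.degrees(np.arctan2(d[1],d[0])))
w=wunproj(o,[[245,168],[475,127],[449,0],[216,22]],.004);print(w)
w=wunproj(o,[[595,241]],.055);print(w)
E
```

```text
[0.6407 0.0065 0.05  ] 0.09306795109602749 -8.909176715209018
[ 0.6468 -0.0823  0.05  ] 0.10215237698862141 -6.162114111000988
[ 0.6455 -0.0757  0.05  ] 0.09784364098055383 -4.591554420487092
[[ 0.55076494 -0.1011279   0.004     ]
 [ 0.5377972   0.12366087  0.004     ]
 [ 0.40802429  0.1158578   0.004     ]
 [ 0.40470803 -0.10880932  0.004     ]]
[[0.6553334 0.2387887 0.055    ]]
```

>>> carry_out(steps=[-0.0315, 0.0488, 0.08, 0, 0, 0.02, 1, -0.0315, 0.0488, 0.08, 0, 0, 0.02, 1, -0.0315, 0.0488, 0.12, 0, 0, 0.02, 0.7, -0.0315, 0.0488, 0.15, 0, 0, 0.02, 0.6, -0.0315, 0.0488, 0.175, 0, 0, 0.02, 0.6, -0.0315, 0.0488, 0.184, 0, 0, 0.02, 0.6, -0.0315, 0.0488, 0.184, 0, 0, 0.02, 0.6, -0.0315, 0.0488, 0.184, 0, 0, 0.02, 0, -0.0315, 0.0488, 0.184, 0, 0, 0.02, 0, -0.0315, 0.0488, 0.184, 0, 0, 0.02, 0, -0.0315, 0.0488, 0.184, 0, 0, 0.02, 0, -0.0315, 0.0488, 0.184, 0, 0, 0.02, 0, -0.0315, 0.0488, 0.184, 0, 0, 0.02, 0, -0.0315, 0.0488, 0.184, 0, 0, 0.02, 0, -0.0315, 0.0488, 0.184, 0, 0, 0.02, 0, -0.0315, 0.0488, 0.15, 0, 0, 0.02, 0, -0.0315, 0.0488, 0.1, 0, 0, 0.02, 0, -0.0315, 0.0488, 0.05, 0, 0, 0.02, 0, -0.0315, 0.0488, 0.05, 0, 0, 0.02, 0])

```text
time_s: 4.05
eef_pos: [0.6424, 0.0034, 0.2398]
eef_rot: [0.008, 0.08, 0.997, -0.001]
wrist_force: [1.3, 0.5, -1.4]
opening: 0.162
grasp_force: 59.0
```

```bash
python3 - <<'E'
from h import *
from bench import ctrl
o=ctrl.get_obs(); 
c,s=np.cos(.0452),np.sin(.0452)
for i in (.0985,.1425,.1865): print((np.array([.4262,.2874])+i*np.array([c,s])).round(4))
im=ctrl.camera("wrist");im2=ctrl.camera("scene")
cv2.imwrite("pics/w2.png",cv2.resize(im[:,:,::-1],(400,300)))
plan(o,[([.6125,.296,.24],Rdown(2.6)),([.6125,.296,.107],Rdown(2.6))])
E
```

```text
[0.5246 0.2919]
[0.5686 0.2938]
[0.6125 0.2958]
[0.076, 0.2841, -0.0014] [0.0101, 0.0129, 1.3658]
[0.078, 0.2842, 0.1315] [0.0101, 0.0129, 1.3658]
```

View pics/w2.png

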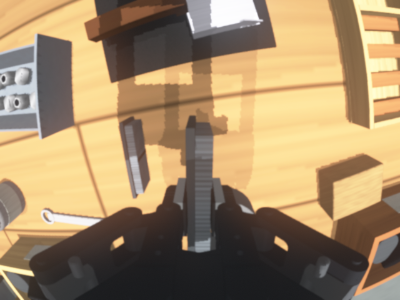

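```bash
cat >> h.py <<'E'
def wproj_tool(p):
    q=(np.atleast_2d(p)-HE[:3,3])@HE[:3,:3]; r=np.hypot(q[:,0],q[:,1]); th=np.arctan2(r,q[:,2])
    return q[:,:2]*(WF2*th/r)[:,None]+[318.104,238.935]
E
python3 - <<'E'
from h import *
from bench import ctrl
im=ctrl.camera("wrist"); cv2.imwrite("pics/w2b.png",im[:,:,::-1]); g=cv2.cvtColor(im,cv2.COLOR_RGB2GRAY)
xs=np.arange(.066,.03,-.002)
for y in(-.005,0,.005):
    uv=wproj_tool(np.c_[xs,xs*0+y,xs*0+.047]); 
    print(y,[(round(x*1000),int(u),int(v),int(g[int(round(v)),int(round(u))])) for x,(u,v) in zip(xs,uv)])
c=cv2.resize(im[170:430,270:370,::-1],None,fx=3,fy=2.3); cv2.imwrite("pics/w2c.png",c)
E
```

```text
-0.005 [(66, 300, 147, 141), (64, 300, 153, 137), (62, 300, 160, 142), (60, 300, 166, 113), (58, 300, 173, 106), (56, 300, 179, 148), (54, 300, 185, 134), (52, 301, 192, 91), (50, 301, 198, 64), (48, 301, 204, 79), (46, 301, 210, 90), (44, 301, 216, 90), (42, 301, 223, 89), (40, 301, 229, 90), (38, 301, 235, 90), (36, 301, 241, 90), (34, 301, 246, 90), (32, 301, 252, 91)]
0 [(66, 316, 147, 141), (64, 316, 153, 138), (62, 316, 160, 144), (60, 316, 166, 95), (58, 316, 173, 131), (56, 316, 179, 119), (54, 316, 185, 118), (52, 316, 192, 121), (50, 316, 198, 79), (48, 316, 204, 79), (46, 316, 210, 84), (44, 316, 216, 98), (42, 316, 223, 125), (40, 317, 229, 112), (38, 317, 235, 121), (36, 317, 241, 126), (34, 317, 246, 109), (32, 317, 252, 118)]
0.005 [(66, 333, 147, 140), (64, 333, 153, 142), (62, 333, 160, 132), (60, 333, 166, 103), (58, 333, 173, 149), (56, 333, 179, 148), (54, 332, 185, 146), (52, 332, 192, 137), (50, 332, 198, 83), (48, 332, 204, 82), (46, 332, 210, 88), (44, 332, 216, 100), (42, 332, 223, 125), (40, 332, 229, 114), (38, 332, 235, 122), (36, 332, 241, 127), (34, 332, 246, 110), (32, 332, 252, 120)]
```

View pics/w2c.png

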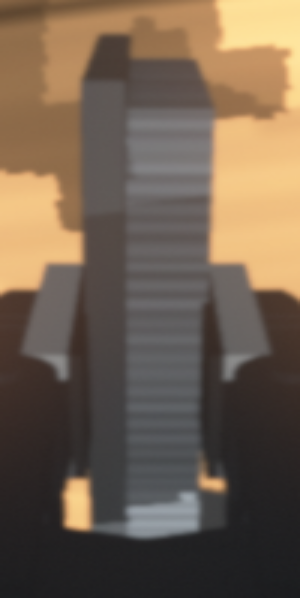

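>>> carry_out(steps=[0.078, 0.284, 0.03, 0, 0, 1.366, 0, 0.078, 0.284, 0.03, 0, 0, 1.366, 0, 0.078, 0.284, 0.03, 0, 0, 1.366, 0, 0.078, 0.284, 0.03, 0, 0, 1.366, 0, 0.078, 0.284, 0.03, 0, 0, 1.366, 0, 0.078, 0.284, 0.03, 0, 0, 1.366, 0, 0.078, 0.284, 0.03, 0, 0, 1.366, 0, 0.078, 0.284, 0.03, 0, 0, 1.366, 0, 0.078, 0.284, 0.03, 0, 0, 1.366, 0, 0.078, 0.284, 0.03, 0, 0, 1.366, 0, 0.078, 0.284, 0.03, 0, 0, 1.366, 0, 0.078, 0.284, 0.03, 0, 0, 1.366, 0, 0.078, 0.284, 0.03, 0, 0, 1.366, 0, 0.078, 0.284, 0.03, 0, 0, 1.366, 0, 0.078, 0.284, 0.03, 0, 0, 1.366, 0, 0.078, 0.284, 0.03, 0, 0, 1.366, 0])

```text
time_s: 5.8
eef_pos: [0.6066, 0.2967, 0.2005]
eef_rot: [0.0, 0.691, 0.723, 0.0]
wrist_force: [-0.6, 0.1, -1.9]
opening: 0.162
grasp_force: 59.1
```

```bash
python3 - <<'E'
from h import *
from bench import ctrl
o=ctrl.get_obs(); im=ctrl.camera("wrist")
import pickle; pickle.dump(o,open('o3.pkl','wb'))
cv2.imwrite("pics/w3.png",im[:,:,::-1])
print(o['eef_pos'],o['eef_rot'])
plan(o,[([.6125,.298,.2],Rdown(2.6))])
E
```

```text
[0.60659586 0.29674873 0.20045625] [3.33040144e-05 6.90972821e-01 7.22880735e-01 5.11275759e-05]
[0.001, 0.006, 0.0005] [0.0001, -0.0, -0.0003]
```

View pics/w3.png

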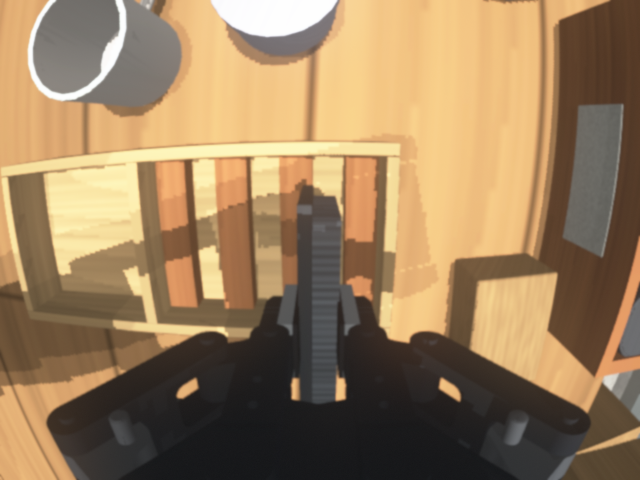

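```bash
python3 - <<'E'
from h import *
import pickle
o=pickle.load(open('o3.pkl','rb'))
print('rim corners',wunproj(o,[[400,145],[386,156],[2,168],[10,177]],.055))
print('bars near +y (z=.026)',wunproj(o,[[377,160],[346,160],[313,160],[281,160],[248,160],[216,160],[188,162],[157,163]],.026))
b=.0452;c,s=np.cos(b),np.sin(b)
f=lambda x,y:(np.array([.4262+x*c-y*s,.2874+x*s+y*c])).round(4)
print('pred',f(.2275,.064),f(.2195,.056),f(-.0655,.064),f(-.0575,.056))
print('bars',[f(x,.05) for x in(.2195,.1975,.1755,.1535,.1315,.1095,.0875,.0655)])
E
```

```text
rim corners [[0.65124618 0.36400252 0.055     ]
 [0.64340632 0.35695486 0.055     ]
 [0.36374323 0.3505217  0.055     ]
 [0.37302173 0.34322116 0.055     ]]
bars near +y (z=.026) [[0.64294533 0.35262371 0.026     ]
 [0.62256008 0.35136132 0.026     ]
 [0.60110769 0.35029467 0.026     ]
 [0.58024552 0.34951645 0.026     ]
 [0.55834592 0.34896967 0.026     ]
 [0.53640296 0.34868831 0.026     ]
 [0.51633608 0.34728254 0.026     ]
 [0.49279213 0.34675265 0.026     ]]
pred [0.6506 0.3616] [0.6429 0.3533] [0.3579 0.3484] [0.3662 0.3407]
bars [array([0.6432, 0.3473]), array([0.6212, 0.3463]), array([0.5993, 0.3453]), array([0.5773, 0.3443]), array([0.5553, 0.3433]), array([0.5333, 0.3423]), array([0.5114, 0.3413]), array([0.4894, 0.3403])]
```

>>> carry_out(steps=[0.003, 0.007, 0, 0, 0, 0, 0, 0.003, 0.007, 0.02, 0, 0, 0, 0, 0.003, 0.007, 0.04, 0, 0, 0, 0, 0.003, 0.007, 0.05, 0, 0, 0, 0, 0.003, 0.007, 0.058, 0, 0, 0, 0, 0.003, 0.007, 0.066, 0, 0, 0, 0, 0.003, 0.007, 0.074, 0, 0, 0, 0, 0.003, 0.007, 0.074, 0, 0, 0, 0])

```text
time_s: 6.65
eef_pos: [0.6129, 0.3, 0.1253]
eef_rot: [-0.0, 0.691, 0.723, -0.001]
wrist_force: [-1.0, 0.1, -1.4]
opening: 0.161
grasp_force: 59.2
```

```bash
python3 - <<'E'
from h import *
from bench import ctrl
o=ctrl.get_obs(); im=ctrl.camera("wrist")
import pickle; pickle.dump(o,open('o4.pkl','wb'))
cv2.imwrite("pics/w4.png",im[:,:,::-1])
print(o['eef_pos'],o['eef_rot'],o['wrist_force'])
E
```

```text
[0.6129173  0.29996778 0.12529253] [-3.89953027e-04  6.91025637e-01  7.22829804e-01 -7.01128962e-04] [-0.99769673  0.147755   -1.39245678]
```

>>> carry_out(steps=[0, 0, 0.004, 0, 0, 0, 0, 0, 0, 0.008, 0, 0, 0, 0, 0, 0, 0.012, 0, 0, 0, 0, 0, 0, 0.016, 0, 0, 0, 0, 0, 0, 0.0195, 0, 0, 0, 0, 0, 0, 0.0195, 0, 0, 0, 0])

```text
time_s: 7.3
eef_pos: [0.6135, 0.3002, 0.1068]
eef_rot: [0.0, 0.691, 0.723, 0.0]
wrist_force: [0.0, -0.0, -1.2]
opening: 0.161
grasp_force: 59.1
```

>>> carry_out(steps=[0, 0, 0, 0, 0, 0, 0.38, 0, 0, 0, 0, 0, 0, 0.38, 0, 0, 0, 0, 0, 0, 0.38, 0, 0, -0.02, 0, 0, 0, 0.38, 0, 0, -0.06, 0, 0, 0, 0.38, 0, 0, -0.1, 0, 0, 0, 0.38, 0, 0, -0.11, 0, 0, 0, 0.6, 0, 0, -0.11, 0, 0, 0, 0.6])

```text
time_s: 8.1
eef_pos: [0.6148, 0.3006, 0.2202]
eef_rot: [0.001, 0.691, 0.723, 0.002]
wrist_force: [-0.3, -0.2, -0.5]
opening: 0.603
grasp_force: 0.0
```

```bash
python3 - <<'E'
from h import *
from bench import ctrl
o=ctrl.get_obs(); im=ctrl.camera("wrist")
cv2.imwrite("pics/w5.png",im[90:390,120:520,::-1])
print(o['eef_pos'])
plan(o,[([.647,-.083,.2],Rdown(84.1)),([.647,-.083,.097],Rdown(84.1))])
E
```

```text
[0.61478835 0.30056491 0.22015654]
[-0.3847, 0.0148, 0.0197] [0.0056, 0.0028, -1.4227]
[-0.3848, 0.0142, 0.1227] [0.0056, 0.0028, -1.4227]
```

View pics/w5.png

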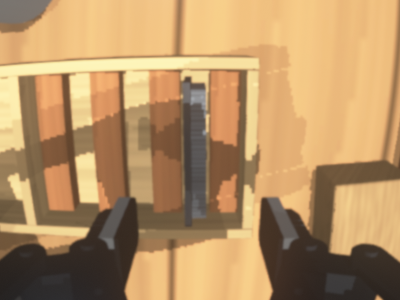

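>>> carry_out(steps=[-0.385, 0.0148, 0.02, 0, 0, -1.423, 0.6, -0.385, 0.0148, 0.02, 0, 0, -1.423, 0.6, -0.385, 0.0148, 0.02, 0, 0, -1.423, 0.6, -0.385, 0.0148, 0.02, 0, 0, -1.423, 0.6, -0.385, 0.0148, 0.02, 0, 0, -1.423, 0.6, -0.385, 0.0148, 0.02, 0, 0, -1.423, 0.6, -0.385, 0.0148, 0.02, 0, 0, -1.423, 0.6, -0.385, 0.0148, 0.02, 0, 0, -1.423, 0.6, -0.385, 0.0148, 0.02, 0, 0, -1.423, 0.6, -0.385, 0.0148, 0.02, 0, 0, -1.423, 0.6, -0.385, 0.0148, 0.02, 0, 0, -1.423, 0.6, -0.385, 0.0148, 0.02, 0, 0, -1.423, 0.6, -0.385, 0.0148, 0.02, 0, 0, -1.423, 0.6, -0.385, 0.0148, 0.02, 0, 0, -1.423, 0.6, -0.385, 0.0148, 0.02, 0, 0, -1.423, 0.6, -0.385, 0.0148, 0.02, 0, 0, -1.423, 0.6, -0.385, 0.0148, 0.02, 0, 0, -1.423, 0.6, -0.385, 0.0148, 0.02, 0, 0, -1.423, 0.6])

```text
time_s: 9.95
eef_pos: [0.6455, -0.0838, 0.197]
eef_rot: [0.0, 0.051, 0.999, -0.0]
wrist_force: [0.2, -0.6, 0.6]
opening: 0.599
grasp_force: 0.0
```

```bash
python3 - <<'E'
from h import *
from bench import ctrl
o=ctrl.get_obs(); print(o['eef_pos'],rot(o['eef_rot']).as_matrix()[:,1])
plan(o,[([.647,-.083,.097],Rdown(84.1))])
E
```

```text
[ 0.64552053 -0.08376383  0.19695862] [ 1.02659454e-01  9.94716559e-01 -6.01235133e-05]
[-0.0014, 0.0009, 0.1] [-0.0001, 0.0001, 0.0001]
```

>>> carry_out(steps=[-0.003, 0.001, 0.04, 0, 0, 0, 0.6, -0.003, 0.001, 0.07, 0, 0, 0, 0.6, -0.003, 0.001, 0.09, 0, 0, 0, 0.6, -0.003, 0.001, 0.1, 0, 0, 0, 0.6, -0.003, 0.001, 0.1, 0, 0, 0, 0.6, -0.003, 0.001, 0.1, 0, 0, 0, 0, -0.003, 0.001, 0.1, 0, 0, 0, 0, -0.003, 0.001, 0.1, 0, 0, 0, 0, -0.003, 0.001, 0.1, 0, 0, 0, 0, -0.003, 0.001, 0.1, 0, 0, 0, 0, -0.003, 0.001, 0.1, 0, 0, 0, 0, -0.003, 0.001, 0.08, 0, 0, 0, 0, -0.003, 0.001, 0.04, 0, 0, 0, 0, -0.003, 0.001, 0, 0, 0, 0, 0, -0.003, 0.001, -0.01, 0, 0, 0, 0, -0.003, 0.001, -0.01, 0, 0, 0, 0, -0.003, 0.001, -0.01, 0, 0, 0, 0])

```text
time_s: 11.65
eef_pos: [0.6476, -0.0828, 0.205]
eef_rot: [-0.001, 0.051, 0.999, 0.0]
wrist_force: [-0.1, -0.2, -3.1]
opening: 0.159
grasp_force: 58.7
```

```bash
python3 - <<'E'
from h import *
from bench import ctrl
o=ctrl.get_obs(); print(o['eef_pos'],o['eef_rot'])
im=ctrl.camera("wrist"); c=cv2.resize(im[170:430,270:370,::-1],None,fx=3,fy=2.3); cv2.imwrite("pics/w6.png",c)
g=cv2.cvtColor(im,cv2.COLOR_RGB2GRAY)
xs=np.arange(.058,.036,-.001)
for y in(-.0055,-.003,0.003,.0055):
    uv=wproj_tool(np.c_[xs,xs*0+y,xs*0+.047]); print(y,[(round(x*1000),int(g[int(round(v)),int(round(u))])) for x,(u,v) in zip(xs,uv)])
plan(o,[([.5255,.300,.2],Rdown(2.6))])
E
```

```text
[ 0.64757793 -0.08282733  0.20502349] [-1.31834208e-03  5.13678918e-02  9.98678868e-01  3.47266527e-04]
-0.0055 [(58, 140), (57, 149), (56, 148), (55, 150), (54, 150), (53, 146), (52, 134), (51, 112), (50, 67), (49, 65), (48, 65), (47, 89), (46, 90), (45, 90), (44, 90), (43, 90), (42, 90), (41, 90), (40, 90), (39, 90), (38, 90), (37, 89), (36, 89)]
-0.003 [(58, 153), (57, 151), (56, 150), (55, 150), (54, 102), (53, 67), (52, 66), (51, 66), (50, 64), (49, 65), (48, 66), (47, 89), (46, 91), (45, 90), (44, 90), (43, 91), (42, 90), (41, 90), (40, 90), (39, 90), (38, 90), (37, 90), (36, 91)]
0.003 [(58, 152), (57, 151), (56, 151), (55, 152), (54, 137), (53, 125), (52, 125), (51, 119), (50, 83), (49, 83), (48, 83), (47, 84), (46, 86), (45, 86), (44, 87), (43, 109), (42, 119), (41, 126), (40, 114), (39, 122), (38, 123), (37, 121), (36, 123)]
0.0055 [(58, 152), (57, 151), (56, 152), (55, 153), (54, 154), (53, 156), (52, 157), (51, 155), (50, 107), (49, 91), (48, 86), (47, 85), (46, 87), (45, 88), (44, 87), (43, 110), (42, 120), (41, 127), (40, 115), (39, 122), (38, 125), (37, 122), (36, 123)]
[0.1607, 0.3683, 0.0057] [-0.0014, -0.0026, 1.4226]
```

>>> carry_out(steps=[0.1603, 0.3643, 0.0057, 0, 0, 1.4226, 0, 0.1603, 0.3643, 0.0057, 0, 0, 1.4226, 0, 0.1603, 0.3643, 0.0057, 0, 0, 1.4226, 0, 0.1603, 0.3643, 0.0057, 0, 0, 1.4226, 0, 0.1603, 0.3643, 0.0057, 0, 0, 1.4226, 0, 0.1603, 0.3643, 0.0057, 0, 0, 1.4226, 0, 0.1603, 0.3643, 0.0057, 0, 0, 1.4226, 0, 0.1603, 0.3643, 0.0057, 0, 0, 1.4226, 0, 0.1603, 0.3643, 0.0057, 0, 0, 1.4226, 0, 0.1603, 0.3643, 0.0057, 0, 0, 1.4226, 0, 0.1603, 0.3643, 0.0057, 0, 0, 1.4226, 0, 0.1603, 0.3643, 0.0057, 0, 0, 1.4226, 0, 0.1603, 0.3643, 0.0057, 0, 0, 1.4226, 0, 0.1603, 0.3643, 0.0057, 0, 0, 1.4226, 0, 0.1603, 0.3643, 0.0057, 0, 0, 1.4226, 0, 0.1603, 0.3643, 0.0057, 0, 0, 1.4226, 0, 0.1603, 0.3643, 0.0057, 0, 0, 1.4226, 0])

```text
time_s: 13.4
eef_pos: [0.5266, 0.2955, 0.2013]
eef_rot: [0.0, 0.691, 0.723, 0.0]
wrist_force: [0.7, 0.2, -2.3]
opening: 0.163
grasp_force: 58.9
```

```bash
python3 - <<'E'
from h import *
from bench import ctrl
o=ctrl.get_obs(); print(o['eef_pos'],o['eef_rot'])
plan(o,[([.5256,.2963,.127],Rdown(2.6)),([.5256,.2963,.1068],Rdown(2.6))])
E
```

```text
[0.52663604 0.2955434  0.20131241] [4.80514556e-05 6.90883231e-01 7.22966353e-01 1.05185525e-04]
[0.0008, -0.001, 0.0743] [0.0002, -0.0001, -0.0]
[0.0008, -0.001, 0.0945] [0.0002, -0.0001, -0.0]
```

>>> carry_out(steps=[0.001, -0.001, 0.03, 0, 0, 0, 0, 0.001, -0.001, 0.05, 0, 0, 0, 0, 0.001, -0.001, 0.065, 0, 0, 0, 0, 0.001, -0.001, 0.07, 0, 0, 0, 0, 0.001, -0.001, 0.074, 0, 0, 0, 0, 0.001, -0.001, 0.078, 0, 0, 0, 0, 0.001, -0.001, 0.082, 0, 0, 0, 0, 0.001, -0.001, 0.086, 0, 0, 0, 0, 0.001, -0.001, 0.09, 0, 0, 0, 0, 0.001, -0.001, 0.0945, 0, 0, 0, 0, 0.001, -0.001, 0.0945, 0, 0, 0, 0])

```text
time_s: 14.5
eef_pos: [0.5258, 0.2968, 0.1069]
eef_rot: [0.0, 0.691, 0.723, 0.0]
wrist_force: [-0.3, 0.8, -1.1]
opening: 0.159
grasp_force: 59.1
```

>>> carry_out(steps=[0, 0, 0, 0, 0, 0, 0.38, 0, 0, 0, 0, 0, 0, 0.38, 0, 0, 0, 0, 0, 0, 0.38, 0, 0, -0.02, 0, 0, 0, 0.38, 0, 0, -0.06, 0, 0, 0, 0.38, 0, 0, -0.1, 0, 0, 0, 0.38, -0.318, -0.0295, -0.11, 0, 0, -0.06, 0.7, -0.318, -0.0295, -0.11, 0, 0, -0.06, 0.7, -0.318, -0.0295, -0.11, 0, 0, -0.06, 0.7, -0.318, -0.0295, -0.11, 0, 0, -0.06, 0.7, -0.318, -0.0295, -0.11, 0, 0, -0.06, 0.7, -0.318, -0.0295, -0.11, 0, 0, -0.06, 0.7, -0.318, -0.0295, -0.11, 0, 0, -0.06, 0.7, -0.318, -0.0295, -0.11, 0, 0, -0.06, 0.7, -0.318, -0.0295, -0.11, 0, 0, -0.06, 0.7, -0.318, -0.0295, -0.11, 0, 0, -0.06, 0.7])

```text
time_s: 16.1
eef_pos: [0.5104, -0.0214, 0.2166]
eef_rot: [-0.0, 0.669, 0.744, 0.0]
wrist_force: [-0.2, -1.1, 0.1]
opening: 0.701
grasp_force: 0.0
```

```bash
python3 - <<'E'
from h import *
from bench import ctrl
import pickle
o=ctrl.get_obs(); im=ctrl.camera("wrist"); t=ctrl.camera("top")
pickle.dump(o,open('o5.pkl','wb'))
z=np.zeros((520,800,3),np.uint8); z[:480,:640]=im[:,:,::-1]
c=t[185:330,185:265,::-1]; z[:290,640:800]=cv2.resize(c,(160,290))
cv2.imwrite("pics/w7.png",z); cv2.imwrite("pics/t7.png",t[:,:,::-1])
print(o['eef_pos'],o['eef_rot'],o['q'])
E
```

```text
[ 0.51038154 -0.02138121  0.21661512] [-1.89458521e-04  6.68528184e-01  7.43686777e-01  9.42949324e-05] [-2.74734746e-01  1.37386730e-01  1.84582719e+00  3.67324340e-04
  1.15863540e+00 -3.81222339e-01]
```

View pics/w7.png

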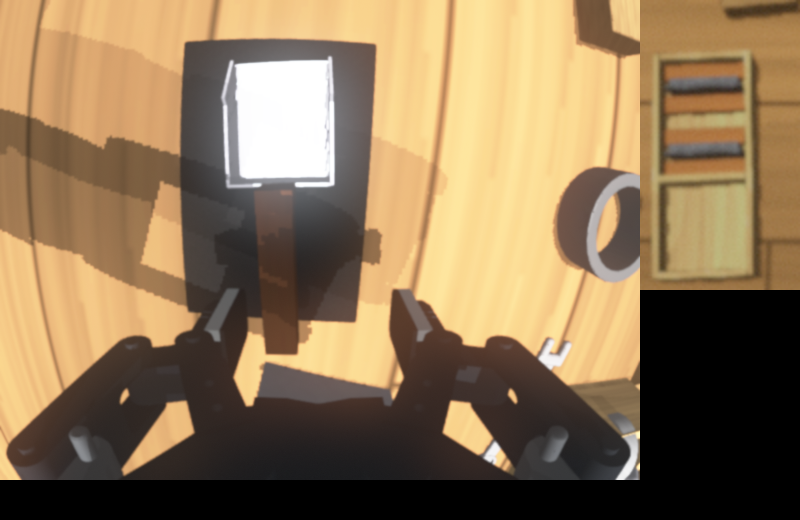

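```bash
python3 - <<'E'
from h import *
import pickle
from bench import ctrl
o=pickle.load(open('o5.pkl','rb'))
h=wunproj(o,[[275,192],[281,352]],.077); d=h[0]-h[1]; d/=np.linalg.norm(d); a=np.degrees(np.arctan2(d[1],d[0]))
print(h,a,'grip',h[1]+.078*d)
l=wunproj(o,[[236,64],[330,59]],.007);b=wunproj(o,[[228,186],[332,184]],.046);print('lip',l,l.mean(0)-.12*d,'back',b,b.mean(0)-.03*d)
print(wunproj(o,[[185,42],[376,44],[356,321],[190,312]],.004).mean(0))
g=h[1]+.078*d+.006*d
plan(ctrl.get_obs(),[([g[0],g[1],.124],Rdown(a-90))])
E
```

```text
[[ 0.48227944  0.01388161  0.077     ]
 [ 0.49337664 -0.09105578  0.077     ]] 96.0366328672745 grip [ 0.48517382 -0.0134883   0.077     ]
lip [[0.43620294 0.09761782 0.007     ]
 [0.50565318 0.10682063 0.007     ]] [ 0.48354778 -0.01711536  0.007     ] back [[0.44748321 0.00994979 0.046     ]
 [0.5154447  0.01786115 0.046     ]] [ 0.48461889 -0.01592817  0.046     ]
[0.47212447 0.0071216  0.004     ]
[0.0163, -0.0242, 0.0926] [-0.0002, -0.0003, 0.0019]
```

>>> carry_out(steps=[0.0145, -0.0245, 0.03, 0, 0, 0, 0.7, 0.0145, -0.0245, 0.06, 0, 0, 0, 0.7, 0.0145, -0.0245, 0.08, 0, 0, 0, 0.7, 0.0145, -0.0245, 0.0926, 0, 0, 0, 0.7, 0.0145, -0.0245, 0.0926, 0, 0, 0, 0.7, 0.0145, -0.0245, 0.0926, 0, 0, 0, 0, 0.0145, -0.0245, 0.0926, 0, 0, 0, 0, 0.0145, -0.0245, 0.0926, 0, 0, 0, 0, 0.0145, -0.0245, 0.0926, 0, 0, 0, 0, 0.0145, -0.0245, 0.0926, 0, 0, 0, 0, 0.0145, -0.0245, 0.0926, 0, 0, 0, 0, 0.0145, -0.0245, 0.0926, 0, 0, 0, 0])

```text
time_s: 17.4
eef_pos: [0.4854, -0.0107, 0.1253]
eef_rot: [0.001, 0.669, 0.743, 0.001]
wrist_force: [-0.6, 1.0, 5.7]
opening: 0.245
grasp_force: 59.6
```

```bash
python3 - <<'E'
from h import *
import pickle
from bench import ctrl
o=ctrl.get_obs(); print(o['eef_pos'],o['eef_rot'],o['wrist_force'],o['opening'],o['grasp_force'])
pickle.dump(o,open('grip.pkl','wb'))
E
```

```text
[ 0.48540162 -0.0106924   0.12534575] [8.82371064e-04 6.68992663e-01 7.43268235e-01 6.07572331e-04] [-0.60324587  0.98911547  5.72807737] 0.24516340488809688 59.58511233329773
```

```bash
python3 - <<'E'
from h import *
from bench import ctrl
o=ctrl.get_obs()
plan(o,[([.4835,-.4531,.225],Rdown(-9.8))])
E
```

```text
[-0.4398, -0.0481, -0.0995] [0.0021, 0.0002, 0.2761]
```

>>> carry_out(steps=[0, 0, -0.03, 0, 0, 0, 0, 0, 0, -0.06, 0, 0, 0, 0, 0, 0, -0.1, 0, 0, 0, 0, -0.04, -0.005, -0.1, 0, 0, 0.03, 0, -0.08, -0.01, -0.1, 0, 0, 0.06, 0, -0.12, -0.015, -0.1, 0, 0, 0.09, 0, -0.16, -0.02, -0.1, 0, 0, 0.12, 0, -0.2, -0.025, -0.1, 0, 0, 0.15, 0, -0.24, -0.03, -0.1, 0, 0, 0.18, 0, -0.28, -0.034, -0.1, 0, 0, 0.21, 0, -0.32, -0.038, -0.1, 0, 0, 0.24, 0, -0.36, -0.042, -0.1, 0, 0, 0.26, 0, -0.4, -0.046, -0.1, 0, 0, 0.276, 0, -0.43, -0.048, -0.1, 0, 0, 0.276, 0, -0.44, -0.048, -0.1, 0, 0, 0.276, 0, -0.44, -0.048, -0.1, 0, 0, 0.276, 0, -0.44, -0.048, -0.1, 0, 0, 0.276, 0])

```text
time_s: 19.1
eef_pos: [0.483, -0.452, 0.2236]
eef_rot: [-0.001, 0.765, 0.644, 0.0]
wrist_force: [0.1, 0.3, -2.2]
opening: 0.247
grasp_force: 59.0
```

```bash
python3 - <<'E'
from h import *
from bench import ctrl
import pickle
o=ctrl.get_obs(); im=ctrl.camera("wrist")
pickle.dump(o,open('o6.pkl','wb'))
cv2.imwrite("pics/w8.png",im[:,:,::-1])
print(o['eef_pos'],o['eef_rot'],o['q'])
E
```

```text
[ 0.48299136 -0.45196796  0.22355379] [-8.37787660e-04  7.64699748e-01  6.44386174e-01  2.28204740e-04] [-9.31403152e-01  4.43268096e-01  1.43972713e+00  3.71470341e-04
  1.26029766e+00 -7.61161877e-01]
```

View pics/w8.png

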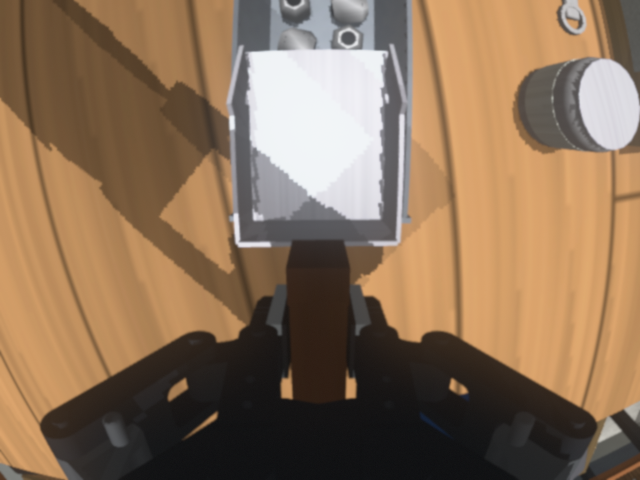

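```bash
python3 - <<'E'
from h import *
import pickle
o=pickle.load(open('o6.pkl','rb')); A=rot(o['eef_rot'])
th=np.radians(80.2);u=np.array([np.cos(th),np.sin(th)]);v=np.array([-u[1],u[0]]);t0=np.array([.5076,-.3137])
ft=lambda w:np.c_[(w[:,:2]-t0)@u,(w[:,:2]-t0)@v].round(4)
print('rim corners in trough', ft(wunproj(o,[[232,215],[409,217]],.049)))
print('rim top', ft(wunproj(o,[[236,2],[411,2]],.049)))
print('TCP',ft(o['eef_pos'][None]))
w=wunproj(o,[[247,51],[386,51],[396,243],[240,243]],0.224-.119)
print('lip tool@z.119',A.inv().apply(w-o['eef_pos']).round(4))
w=wunproj(o,[[240,243],[398,243]],0.224-.079);print('back tool',A.inv().apply(w-o['eef_pos']).round(4))
print(A.as_matrix()[:,0],np.degrees(np.arctan2(*A.as_matrix()[1::-1,0])))
E
```

```text
rim corners in trough [[-0.123   0.0593]
 [-0.1242 -0.0614]]
rim top [[ 0.0236  0.0553]
 [ 0.0244 -0.0611]]
TCP [[-0.1404  0.0007]]
lip tool@z.119 [[ 0.1142 -0.0354  0.1188]
 [ 0.1141  0.0342  0.1187]
 [ 0.0141  0.0418  0.1185]
 [ 0.014  -0.0413  0.1186]]
back tool [[ 0.0259 -0.0324  0.0786]
 [ 0.026   0.0338  0.0786]]
[0.16953281 0.98552351 0.00142873] 80.23933292693026
```

>>> carry_out(steps=[0, 0.002, 0.03, 0, 0, 0, 0, 0, 0.002, 0.055, 0, 0, 0, 0, 0, 0.002, 0.075, 0, 0, 0, 0, 0, 0.002, 0.088, 0, 0, 0, 0, 0, 0.002, 0.094, 0, 0, 0, 0, 0, 0.002, 0.098, 0, 0, 0, 0, 0, 0.002, 0.098, 0, 0, 0, 0])

```text
time_s: 19.85
eef_pos: [0.4856, -0.4529, 0.1305]
eef_rot: [-0.0, 0.764, 0.645, -0.0]
wrist_force: [-8.6, 9.4, 20.4]
opening: 0.244
grasp_force: 62.6
```

>>> carry_out(steps=[0, 0, -0.008, 0, 0, 0, 0, 0.004, -0.003, -0.01, 0, 0, 0, 0, 0.004, -0.003, -0.01, 0, 0, 0, 0, 0.004, -0.003, -0.005, 0, 0, 0, 0, 0.004, -0.003, -0.002, 0, 0, 0, 0, 0.004, -0.003, -0.001, 0, 0, 0, 0, 0.004, -0.003, -0.001, 0, 0, 0, 0])

```text
time_s: 20.55
eef_pos: [0.4825, -0.4484, 0.1258]
eef_rot: [-0.001, 0.765, 0.644, 0.0]
wrist_force: [1.5, 1.7, -2.9]
opening: 0.243
grasp_force: 59.4
```

>>> carry_out(steps=[0, 0, 0.001, 0, 0, 0, 0, 0, 0, 0.001, 0, 0, 0, 0])

```text
time_s: 20.75
eef_pos: [0.4826, -0.4484, 0.1252]
eef_rot: [-0.001, 0.765, 0.644, 0.0]
wrist_force: [0.6, 2.2, -3.2]
opening: 0.24
grasp_force: 59.5
```

>>> carry_out(steps=[0, 0, 0.001, 0, 0, 0, 0, 0, 0, 0.001, 0, 0, 0, 0, 0, 0, 0.002, 0, 0, 0, 0, 0, 0, 0.002, 0, 0, 0, 0])

```text
time_s: 21.15
eef_pos: [0.4828, -0.4485, 0.1244]
eef_rot: [-0.001, 0.765, 0.644, 0.0]
wrist_force: [-1.1, 6.1, 3.1]
opening: 0.247
grasp_force: 60.2
```

>>> carry_out(steps=[0.01, 0, 0, 0, 0, 0, 0, 0.02, 0, 0, 0, 0, 0, 0, 0.03, 0, 0, 0, 0, 0, 0, 0.04, 0, 0, 0, 0, 0, 0, 0.05, 0, 0, 0, 0, 0, 0, 0.06, 0, 0, 0, 0, 0, 0, 0.07, 0, 0, 0, 0, 0, 0, 0.08, 0, 0, 0, 0, 0, 0, 0.09, 0, 0, 0, 0, 0, 0, 0.1, 0, 0, 0, 0, 0, 0, 0.11, 0, 0, 0, 0, 0, 0, 0.118, 0, 0, 0, 0, 0, 0, 0.124, 0, 0, 0, 0, 0, 0, 0.124, 0, 0, 0, 0, 0, 0])

```text
time_s: 22.55
eef_pos: [0.5044, -0.326, 0.1245]
eef_rot: [0.0, 0.765, 0.644, 0.0]
wrist_force: [-0.4, -2.8, 5.5]
opening: 0.242
grasp_force: 60.4
```

```bash
python3 - <<'E'
from h import *
from bench import ctrl
import pickle
o=ctrl.get_obs(); im=ctrl.camera("wrist")
pickle.dump(o,open('o7.pkl','wb'))
cv2.imwrite("pics/w9.png",im[:400,100:540,::-1])
th=np.radians(80.2);u=np.array([np.cos(th),np.sin(th)]);t0=np.array([.5076,-.3137])
print(o['eef_pos'],o['eef_rot'],(o['eef_pos'][:2]-t0)@u+.114)
E
```

```text
[ 0.50439456 -0.32601195  0.12447388] [3.19751955e-04 7.64626626e-01 6.44473373e-01 3.03519433e-04] 0.10132210658094992
```

View pics/w9.png

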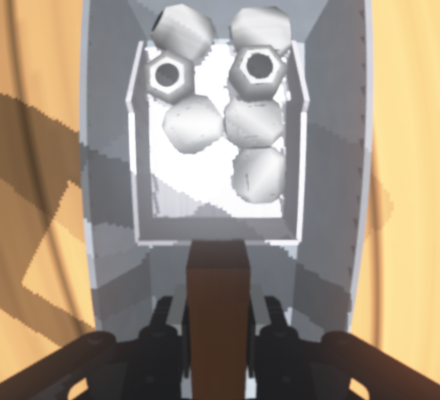

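>>> carry_out(steps=[0.004, 0, 0, 0, 0, 0, 0, 0.003, 0, 0, 0, 0.025, 0, 0, 0.002, 0, 0.0005, 0, 0.05, 0, 0, 0.001, 0, 0.001, 0, 0.075, 0, 0, 0, 0, 0.002, 0, 0.1, 0, 0, -0.0007, 0, 0.003, 0, 0.125, 0, 0, -0.0015, 0, 0.004, 0, 0.15, 0, 0, -0.002, 0, 0.005, 0, 0.175, 0, 0, -0.0027, 0, 0.006, 0, 0.2, 0, 0, -0.0033, 0, 0.007, 0, 0.225, 0, 0, -0.0038, 0, 0.0085, 0, 0.25, 0, 0, -0.004, 0, 0.01, 0, 0.275, 0, 0, -0.0043, 0, 0.011, 0, 0.3, 0, 0, -0.0043, 0, 0.011, 0, 0.3, 0, 0, -0.0043, 0, 0.011, 0, 0.3, 0])

```text
invalid input
```

```bash
python3 - <<'E'
from h import *
from bench import ctrl
o=ctrl.get_obs(); im=ctrl.camera("wrist")
cv2.imwrite("pics/w10.png",im[:400,100:540,::-1])
g=cv2.cvtColor(im,cv2.COLOR_RGB2GRAY)
# compact ascii of dark/bright map at the pan, stepping 8px
s=cv2.resize(g[0:250,210:420],(52,42),interpolation=cv2.INTER_AREA)
for r in s: print(''.join(" .:-=+*#%@"[min(9,int(v)//26)] for v in r))
E
```

```text
=====+++*********#**********************************
=====++++++**#%%@@%#************#####**+++**********
======+++++++%%%@@@@%#*********#%%%%%%%%##**********
=======++++=#%%%%%@@%%#*+*****#%@@@@@@@@@%%%#******+
========++=*#####%%@@%%#*+***+#%%%@@@@@@@%%%#*****+=
========++++***###%%%@%%*+***+*##%%%@@@@@@%%#****+==
=======++++=++**####%%%%#*###*+***#%%%@@@@@%%#**+===
======+%+##==++**###%%###%@@@#*++****###@@@%#%%%+===
======*#*%@%*+++*#####**%@@@@@#+*#%%%%@%*##**#@%+===
======#*=#%##%#****##**#@@@@@@%*#@*===+%%*##++@%+===
=====+%+=+#%###%%#*+*#%@@@@@@@**@*=====+@%##==%%+===
=====*%=+#%=---=%%*++@@@@@@@@#+*%+=====+@%*+==#@+===
====+#*=+##==--=*%*+*@@@@@@@@+++*%#+==*%%#**==+@+===
====+%+=+%%====+%%*+*@@@@@@@%+=++*%%%%%%#*%%===%*===
====*%+=+#%%###@%#*++@@@@@@@#*+=+********%@#+==#%===
===+##==+++*#%%#*++=+%@@@@@@@#*+=+++++++*@@%#==*@+==
===+@*=++******+++++***#%@@@@%#*++======#@@%%==+%*==
=+++%*=++*@@@%*+*########%@@@%%%%%%##*#**#%*===+%+==
++++##+++*@@@@%%%%%%%%%%%%%@#%%@@@@%%%%####+===*#===
++++#@+++*@@@@@@@@@@@@@@@@@@#%%%@@@@@%%%%##+===%%===
++++#@*++*@@@%@@@@@@@@@@@@@%*##%%%%@@@%%
[... 425 characters left out ...]
@#+==+@*===
=====##+++%@@@@@@@@@@@@@@@@@@@#***#%%@@@@%#+==+@*===
=====#*+++##%@@@@@@@@@@@@@@@@@#*###%@@@%%%*+==+@*===
=====**+++##%%%@@@@@@@@@@@@@@@%##%%@@%%%%#*===*@+===
=====*#+++**%%%%%%@@@@@@@@@@@@@%#%%%%%%##**===*@+===
=====*#+++*#%%%%%%%%@@@@@@@@@@@@%##%%######+==*@+===
=====+#==+**%%%%%%%%%%###%@@@@@@@@@@@@@@@@#===*@====
=====+#+==**#%%%%%%%%#******%@@@@@@@@@@@@@#===#%====
=====+#+==++*********++++++++*############*===#%====
======#+=========++++++++++++++++++++++++++===#%====
+++===#+==============++++++++===+++++++++++==%#====
++++++#+=============================++++++===%#====
++++++**********++++-------------=++++*#%%%%%%%+====
+++++==+++++++++====:::::::::::::-=====+++#%%%*=====
```

>>> carry_out(steps=[0.004, 0, 0, 0, 0, 0, 0, 0.003, 0, 0, 0, 0.025, 0, 0, 0.002, 0, 0.001, 0, 0.05, 0, 0, 0.001, 0, 0.001, 0, 0.075, 0, 0, 0, 0, 0.002, 0, 0.1, 0, 0, -0.001, 0, 0.003, 0, 0.125, 0, 0, -0.001, 0, 0.004, 0, 0.15, 0, 0, -0.002, 0, 0.005, 0, 0.175, 0, 0, -0.003, 0, 0.006, 0, 0.2, 0, 0, -0.003, 0, 0.007, 0, 0.225, 0, 0, -0.004, 0, 0.008, 0, 0.25, 0, 0, -0.004, 0, 0.01, 0, 0.275, 0, 0, -0.004, 0, 0.011, 0, 0.3, 0, 0, -0.004, 0, 0.011, 0, 0.3, 0, 0])

```text
time_s: 24.05
eef_pos: [0.5028, -0.3309, 0.1125]
eef_rot: [-0.097, 0.756, 0.637, 0.115]
wrist_force: [0.4, 0.0, -4.8]
opening: 0.241
grasp_force: 59.1
```

>>> carry_out(steps=[0.002, 0, -0.006, 0, 0.02, 0, 0, 0.005, 0, -0.015, 0, 0.04, 0, 0, 0.008, 0, -0.025, 0, 0.05, 0, 0, 0.012, 0, -0.04, 0, 0.05, 0, 0, 0.018, 0, -0.06, 0, 0.05, 0, 0, 0.024, 0, -0.08, 0, 0.05, 0, 0, 0.03, 0, -0.1, 0, 0.05, 0, 0, 0.034, 0, -0.112, 0, 0.05, 0, 0, 0.036, 0, -0.115, 0, 0.05, 0, 0, 0.036, 0, -0.115, 0, 0.05, 0, 0, 0.036, 0, -0.115, 0, 0.05, 0, 0])

```text
time_s: 25.15
eef_pos: [0.5029, -0.3298, 0.2326]
eef_rot: [-0.113, 0.753, 0.634, 0.133]
wrist_force: [-0.1, 0.2, -5.5]
opening: 0.243
grasp_force: 59.2
```

```bash
python3 - <<'E'
from h import *
from bench import ctrl
import pickle
o=ctrl.get_obs(); im=ctrl.camera("wrist"); t=ctrl.camera("top")
cv2.imwrite("pics/w11.png",im[:,:,::-1]); cv2.imwrite("pics/t11.png",t[:,:,::-1])
z=np.zeros((420,800,3),np.uint8); z[:320,:400]=im[:320,120:520,::-1]
z[:270,410:800]=cv2.resize(t[220:310,380:510,::-1],(390,270))
cv2.imwrite("pics/m11.png",z)
print(o['eef_pos'],o['eef_rot'],o['wrist_force'],o['q'])
E
```

```text
[ 0.50287647 -0.32984868  0.23262159] [-0.11301808  0.7530389   0.63439317  0.13305874] [-0.07135324  0.1705692  -5.50140852] [-0.88699262  0.40516297  1.50569824  0.26266717  1.47122994 -0.77438728]
```

View pics/m11.png

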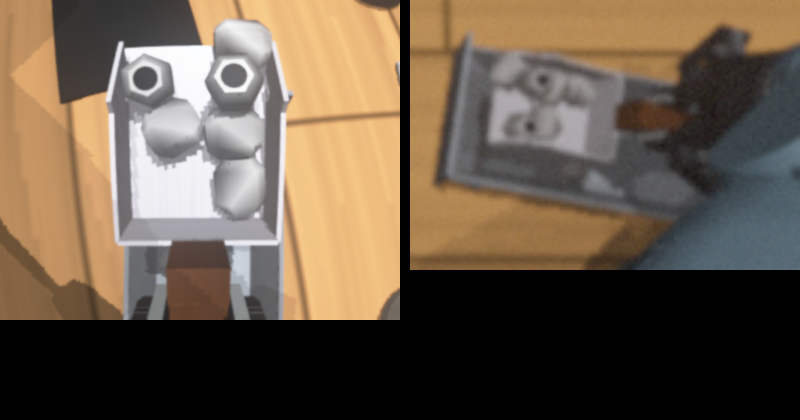

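```bash
cat >> h.py <<'E'
LIP=np.array([.114,0,.121])
def lip_pose(lip,yaw,phi):
    "TCP pose with scoop lip at lip, scoop facing yaw(deg), nose-up phi rad"
    Q=Rdown(yaw-90)*R.from_rotvec([0,phi,0]); return np.array(lip)-Q.apply(LIP),Q
def bay(x,y,z=0):
    c,s=np.cos(.0452),np.sin(.0452); return np.array([.4275+x*c-y*s,.289+x*s+y*c,z])
E
python3 - <<'E'
from h import *
from bench import ctrl
o=ctrl.get_obs(); A=rot(o['eef_rot']); print('lip now',o['eef_pos']+A.apply(LIP))
a=lip_pose(bay(-.01,-.03,.16),80,.4); print(a[0],np.degrees((A.inv()*a[1]).magnitude()))
mid=lip_pose([.5,-.05,.17],80,.4)
plan(o,[mid,a])
E
```

```text
lip now [ 0.52794344 -0.1833108   0.15794945]
[0.39245029 0.10876927 0.22705469] 2.79411468265067
[0.1173, -0.0509, 0.038] [-0.0031, 0.0486, 0.003]
[0.3863, -0.1832, 0.1476] [-0.0031, 0.0486, 0.003]
```

>>> carry_out(steps=[0.005, -0.002, 0.002, 0, 0.02, 0, 0, 0.016, -0.008, 0.006, 0, 0.04, 0, 0, 0.035, -0.017, 0.013, 0, 0.05, 0, 0, 0.057, -0.027, 0.022, 0, 0.05, 0, 0, 0.08, -0.038, 0.031, 0, 0.05, 0, 0, 0.104, -0.05, 0.04, 0, 0.05, 0, 0, 0.128, -0.061, 0.049, 0, 0.05, 0, 0, 0.152, -0.072, 0.058, 0, 0.05, 0, 0, 0.176, -0.084, 0.067, 0, 0.05, 0, 0, 0.2, -0.095, 0.077, 0, 0.05, 0, 0, 0.224, -0.106, 0.086, 0, 0.05, 0, 0, 0.248, -0.118, 0.095, 0, 0.05, 0, 0, 0.272, -0.129, 0.104, 0, 0.05, 0, 0, 0.296, -0.14, 0.113, 0, 0.05, 0, 0, 0.32, -0.152, 0.122, 0, 0.05, 0, 0, 0.342, -0.162, 0.131, 0, 0.05, 0, 0, 0.36, -0.171, 0.138, 0, 0.05, 0, 0, 0.375, -0.178, 0.143, 0, 0.05, 0, 0, 0.384, -0.182, 0.147, 0, 0.05, 0, 0, 0.386, -0.183, 0.1475, 0, 0.05, 0, 0])

```text
time_s: 27.25
eef_pos: [0.3919, 0.109, 0.227]
eef_rot: [-0.129, 0.749, 0.632, 0.152]
wrist_force: [-0.4, 0.7, -3.6]
opening: 0.245
grasp_force: 59.1
```

```bash
python3 - <<'E'
from h import *
from bench import ctrl
o=ctrl.get_obs(); A=rot(o['eef_rot']); print('lip now',o['eef_pos']+A.apply(LIP),o['wrist_force'],o['q'])
P=[(0.12,.3),(.09,.2),(.075,.1),(.07,0),(.068,-.1),(.066,-.2),(.065,-.3),(.065,-.4),(.065,-.5),(.065,-.6),(.065,-.7),(.065,-.8),(.07,-.9),(.07,-1.)]
plan(o,[lip_pose(bay(-.005,-.03,z),80,p) for z,p in P])
E
```

```text
lip now [0.41737458 0.25904008 0.16005164] [-0.44901995  0.69071018 -3.61163538] [-0.28025279 -0.17257875  2.1711492   0.42470448  1.22222368 -0.27435755]
[-0.0021, 0.0055, 0.0264] [-0.0031, -0.1004, 0.0051]
[-0.0001, 0.0056, 0.0446] [-0.0029, -0.2004, 0.0053]
[0.0086, 0.0057, 0.0503] [-0.0026, -0.3004, 0.0054]
[0.0219, 0.0057, 0.0484] [-0.0023, -0.4004, 0.0056]
[0.0369, 0.0058, 0.0452] [-0.002, -0.5004, 0.0057]
[0.0524, 0.0059, 0.0437] [-0.0018, -0.6004, 0.0058]
[0.0686, 0.0059, 0.0429] [-0.0015, -0.7004, 0.006]
[0.0852, 0.006, 0.0428] [-0.0012, -0.8004, 0.0061]
[0.1017, 0.0061, 0.0444] [-0.0009, -0.9004, 0.0062]
[0.118, 0.0062, 0.0476] [-0.0006, -1.0004, 0.0062]
[0.1339, 0.0063, 0.0524] [-0.0003, -1.1004, 0.0063]
[0.1493, 0.0064, 0.0588] [0.0, -1.2004, 0.0064]
[0.1658, 0.0065, 0.0621] [0.0004, -1.3004, 0.0064]
[0.1796, 0.0066, 0.0714] [0.0007, -1.4004, 0.0065]
```

>>> carry_out(steps=[-0.001, 0.003, 0.015, 0, -0.05, 0, 0, -0.002, 0.0055, 0.0264, 0, -0.1, 0, 0, 0, 0.0055, 0.0446, 0, -0.2, 0.005, 0, 0.0086, 0.0057, 0.05, 0, -0.3, 0.005, 0, 0.022, 0.0057, 0.0484, 0, -0.4, 0.005, 0, 0.029, 0.0057, 0.0468, 0, -0.45, 0.005, 0, 0.037, 0.0058, 0.0452, 0, -0.5, 0.005, 0, 0.0445, 0.0058, 0.0444, 0, -0.55, 0.005, 0, 0.0524, 0.006, 0.0437, 0, -0.6, 0.005, 0, 0.0605, 0.006, 0.0433, 0, -0.65, 0.005, 0, 0.0686, 0.006, 0.043, 0, -0.7, 0.005, 0, 0.077, 0.006, 0.0428, 0, -0.75, 0.005, 0, 0.085, 0.006, 0.0428, 0, -0.8, 0.006, 0, 0.0935, 0.006, 0.0436, 0, -0.85, 0.006, 0, 0.1017, 0.006, 0.0444, 0, -0.9, 0.006, 0, 0.11, 0.006, 0.046, 0, -0.95, 0.006, 0, 0.118, 0.006, 0.0476, 0, -1.0, 0.006, 0, 0.126, 0.006, 0.05, 0, -1.05, 0.006, 0, 0.134, 0.006, 0.0524, 0, -1.1, 0.006, 0, 0.134, 0.006, 0.0524, 0, -1.1, 0.006, 0])

```text
time_s: 29.25
eef_pos: [0.4237, 0.2494, 0.2304]
eef_rot: [0.22, 0.72, 0.603, -0.263]
wrist_force: [0.8, -0.2, -2.1]
opening: 0.241
grasp_force: 59.8
```

```bash
python3 - <<'E'
from h import *
from bench import ctrl
o=ctrl.get_obs(); A=rot(o['eef_rot']); print('lip now',o['eef_pos']+A.apply(LIP),o['wrist_force'],o['q'],o['eef_pos'])
plan(o,[lip_pose(bay(-.005,-.03,.07),80,-.85),lip_pose(bay(-.005,-.03,.07),80,-1.),lip_pose(bay(-.005,-.03,.1),80,-.7),lip_pose(bay(-.005,-.03,.14),80,-.4),lip_pose(bay(-.02,-.08,.16),80,0)])
im=ctrl.camera("wrist"); t=ctrl.camera("top"); s=ctrl.camera("scene")
for n,i in(("w12",im),("t12",t),("s12",s)): cv2.imwrite(f"pics/{n}.png",i[:,:,::-1])
g=cv2.cvtColor(im,cv2.COLOR_RGB2GRAY); q=cv2.resize(g[0:250,210:420],(52,30),interpolation=cv2.INTER_AREA)
for r in q: print(''.join(" .:-=+*#%@"[min(9,int(v)//26)] for v in r))
E
```

```text
lip now [0.42512299 0.25857289 0.06440268] [ 0.7842835  -0.16377246 -2.08448548] [ 0.53632887  0.39423806  1.62284061 -0.50912515  1.62111654  0.81771724] [0.4236799  0.24941596 0.23038783]
[0.0158, -0.0015, -0.02] [-0.002, -0.1502, -0.0005]
[0.0373, -0.0015, -0.0326] [-0.0021, -0.3002, -0.0003]
[-0.0229, -0.0015, -0.0273] [-0.002, -0.0002, -0.0006]
[-0.0793, -0.0014, -0.0188] [-0.0019, 0.2998, -0.0009]
[-0.1525, -0.005, 0.0623] [-0.0017, 0.6998, -0.0013]
====++*##*++++++=============++++++==+*#%@@@@@@@@@*=
=====+*##*++++++=-:-========++++=======++#%@@@@@@@*=
======+*##**+++++=-::-====+++++=======++++*%@@@@@@*=
=======+*###**++++++++++++++++=====++++++++****%@@*+
=======++*####**++++++++++++++===++++++===++++=++++=
*=======++****##*+++++++++++++===++++======++++===++
**=======+****####*************+==========++=++===++
***======+*****####*************++=====+++*+==*+===+
#***=====+******#####**********************+==+*+++*
##***+===+*******###***********************+===***#%
****+====+***+*****************************+===+*%%%
####+===+++**+****+**********#########***##*+===+#%%
####
[... 249 characters left out ...]
**+===*#%%%
#####*===+*+*#*###**++++++****++++++*+++***+===%%###
#####*===+*+*******++++++++++*++++++*++++**+===*=---
%#####+==+*+++++++++++++++++++++++++*++++*+====+----
%%####+===*+++++++++++++++++++++++++*++++*+====+-:::
#%%##*+===+++++++++++++++++++++++++++++++++====+-:::
%%%%#*+===+++++++++++++++++++++++++++++++++====+-:::
%%%%%#+===+++++++++++++++++++++++++++++++++====+-:::
##%%%#+===+++++++++++++++++++++++++++++++++====+::::
###%%#*===++***+++++++++++++++++++***++***+===++::::
####%##+====+++===============================++::::
#######+======================================*=::::
######%*++++++===========--------============+*=::::
#######%%########***:::::::::::::-------=--===-:::::
```

>>> carry_out(steps=[-0.01, -0.0015, -0.013, 0, 0, 0, 0, -0.023, -0.0015, -0.027, 0, 0, 0, 0, -0.042, -0.0015, -0.027, 0, 0.1, 0, 0, -0.06, -0.0015, -0.024, 0, 0.2, 0, 0, -0.079, -0.0015, -0.019, 0, 0.3, 0, 0, -0.1, -0.002, 0, 0, 0.4, 0, 0, -0.12, -0.003, 0.02, 0, 0.5, 0, 0, -0.135, -0.004, 0.04, 0, 0.6, 0, 0, -0.1525, -0.005, 0.0623, 0, 0.7, 0, 0, -0.1525, -0.005, 0.0623, 0, 0.7, 0, 0, -0.1525, -0.005, 0.0623, 0, 0.7, 0, 0])

```text
time_s: 30.5
eef_pos: [0.3911, 0.0937, 0.2837]
eef_rot: [0.002, 0.768, 0.641, 0.001]
wrist_force: [-0.1, 0.9, -1.8]
opening: 0.252
grasp_force: 59.8
```

```bash
python3 - <<'E'
from h import *
from bench import ctrl
o=ctrl.get_obs(); print(o['eef_pos'],o['eef_rot'],o['wrist_force'])
th=np.radians(80.2);u=np.array([np.cos(th),np.sin(th)])
start=np.array([.4825,-.4484])  # lip at about -.023
plan(o,[([*start,.225],Rdown(-9.8)),([.4,-.15,.26],Rdown(-9.8))])
E
```

```text
[0.39114096 0.09372296 0.28374305] [0.00175179 0.76774057 0.64075767 0.000979  ] [-0.05555946  0.93133377 -1.77288209]
[-0.517, 0.1866, 0.0599] [0.0039, 0.0008, -0.0088]
[-0.2382, 0.0522, 0.0241] [0.0039, 0.0008, -0.0088]
```

```bash
python3 - <<'E'
from h import *
from bench import ctrl
t=ctrl.camera("top"); s=ctrl.camera("scene")
cv2.imwrite("pics/t13.png",t[:,:,::-1]); cv2.imwrite("pics/s13.png",s[:,:,::-1])
a=proj(S,[bay(0,0,.01),[.5076,-.3137,.004]]).astype(int); print(a)
z=np.zeros((600,800,3),np.uint8)
z[:300,:400]=cv2.resize(t[225:300,390:490,::-1],(400,300),interpolation=cv2.INTER_CUBIC)
z[:300,410:800]=cv2.resize(t[262:337,180:277,::-1],(390,300),interpolation=cv2.INTER_CUBIC)
def c(im,p,w,h): x,y=p; x=max(0,min(640-2*w,x-w)); y=max(0,min(480-2*h,y-h)); return im[y:y+2*h,x:x+2*w,::-1]
z[305:600,:400]=cv2.resize(c(s,a[1],68,50),(400,295),interpolation=cv2.INTER_CUBIC)
z[305:600,410:800]=cv2.resize(c(s,a[0],44,33),(390,295),interpolation=cv2.INTER_CUBIC)
cv2.imwrite("pics/m13.png",z)
E
```

```text
[[316 180]
 [215 368]]
```

View pics/m13.png

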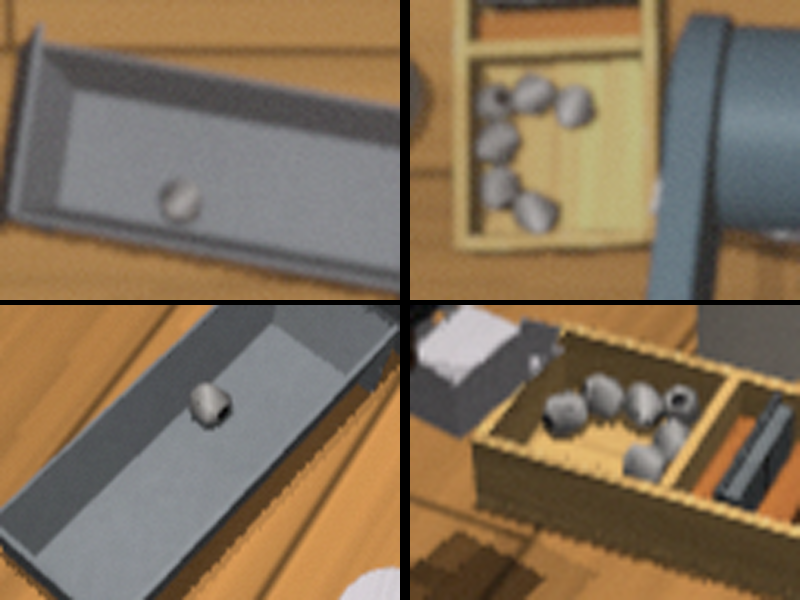

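>>> carry_out(steps=[-0.02, 0.007, 0, 0, 0, 0, 0, -0.06, 0.022, 0.005, 0, 0, 0, 0, -0.1, 0.036, 0.01, 0, 0, 0, 0, -0.14, 0.05, 0.015, 0, 0, 0, 0, -0.18, 0.065, 0.02, 0, 0, 0, 0, -0.22, 0.08, 0.025, 0, 0, 0, 0, -0.26, 0.094, 0.03, 0, 0, 0, 0, -0.3, 0.108, 0.035, 0, 0, 0, 0, -0.34, 0.123, 0.04, 0, 0, 0, 0, -0.38, 0.137, 0.045, 0, 0, 0, 0, -0.42, 0.152, 0.05, 0, 0, 0, 0, -0.46, 0.166, 0.055, 0, 0, 0, 0, -0.495, 0.179, 0.06, 0, 0, 0, 0, -0.517, 0.1866, 0.06, 0, 0, 0, 0, -0.517, 0.1866, 0.06, 0, 0, 0, 0, -0.517, 0.1866, 0.06, 0, 0, 0, 0, -0.517, 0.1866, 0.06, 0, 0, 0, 0])

```text
time_s: 32.3
eef_pos: [0.4852, -0.4446, 0.2217]
eef_rot: [-0.0, 0.766, 0.643, 0.0]
wrist_force: [-0.5, -0.6, -1.3]
opening: 0.248
grasp_force: 59.9
```

```bash
python3 - <<'E'
from h import *
from bench import ctrl
o=ctrl.get_obs(); print(o['eef_pos'],o['eef_rot'],o['wrist_force'])
im=ctrl.camera("wrist"); cv2.imwrite("pics/w14.png",im[:,:,::-1])
old=cv2.imread("pics/w8.png"); 
# shift of scoop in hand: template match of the handle/back wall area between the two pictures
T0=old[225:260,225:410]; r=cv2.matchTemplate(im[200:285,200:435,::-1].copy(),T0,cv2.TM_CCOEFF_NORMED); print(cv2.minMaxLoc(r)[1],np.array(cv2.minMaxLoc(r)[3])-[25,25])
n=unproj(T,[[435,275]],.016)[0]; th=np.radians(80.2);u=np.array([np.cos(th),np.sin(th)]);v=np.array([-u[1],u[0]]);d=n[:2]-[.5076,-.3137];print('nut',d@u,d@v)
plan(o,[([.4828,-.4485,.1244],Rdown(-9.8))])
E
```

```text
[ 0.48518218 -0.44457684  0.22171395] [-3.08739081e-04  7.65693756e-01  6.43205168e-01  2.97101235e-04] [-0.5237404  -0.55529368 -1.34552208]
0.9730743169784546 [ 0 -1]
nut 0.02881011987243629 0.02248675438286596
[-0.0044, -0.0017, 0.0973] [-0.0001, -0.0009, -0.0024]
```

>>> carry_out(steps=[-0.004, -0.002, 0.03, 0, 0, -0.002, 0, -0.004, -0.002, 0.055, 0, 0, -0.002, 0, -0.004, -0.002, 0.075, 0, 0, -0.002, 0, -0.004, -0.002, 0.088, 0, 0, -0.002, 0, -0.004, -0.002, 0.093, 0, 0, -0.002, 0, -0.004, -0.002, 0.0965, 0, 0, -0.002, 0, -0.004, -0.002, 0.0975, 0, 0, -0.002, 0, -0.004, -0.002, 0.0975, 0, 0, -0.002, 0])

```text
time_s: 33.15
eef_pos: [0.482, -0.4485, 0.1251]
eef_rot: [-0.001, 0.766, 0.643, 0.001]
wrist_force: [0.5, 5.8, -1.4]
opening: 0.241
grasp_force: 60.0
```

>>> carry_out(steps=[0.01, 0, 0.001, 0, 0, 0, 0, 0.02, 0, 0.001, 0, 0, 0, 0, 0.03, 0, 0.001, 0, 0, 0, 0, 0.04, 0, 0.001, 0, 0, 0, 0, 0.05, 0, 0.001, 0, 0, 0, 0, 0.06, 0, 0.001, 0, 0, 0, 0, 0.07, 0, 0.001, 0, 0, 0, 0, 0.08, 0, 0.001, 0, 0, 0, 0, 0.09, 0, 0.001, 0, 0, 0, 0, 0.1, 0, 0.001, 0, 0, 0, 0, 0.11, 0, 0.001, 0, 0, 0, 0, 0.12, 0, 0.001, 0, 0, 0, 0, 0.126, 0, 0.001, 0, 0, 0, 0, 0.129, 0, 0.001, 0, 0, 0, 0, 0.129, 0, 0.001, 0, 0, 0, 0])

```text
time_s: 34.65
eef_pos: [0.5045, -0.323, 0.1244]
eef_rot: [0.001, 0.766, 0.643, 0.0]
wrist_force: [-0.4, -2.9, 5.8]
opening: 0.246
grasp_force: 61.0
```

```bash
cat > asc.py <<'E'
from h import *
from bench import ctrl
o=ctrl.get_obs(); th=np.radians(80.2);u=np.array([np.cos(th),np.sin(th)])
print(o['eef_pos'],o['wrist_force'],'lip x_t',(o['eef_pos'][:2]-[.5076,-.3137])@u+.114)
im=ctrl.camera("wrist"); g=cv2.cvtColor(im,cv2.COLOR_RGB2GRAY); q=cv2.resize(g[0:250,210:420],(60,32),interpolation=cv2.INTER_AREA)
for r in q: print(''.join(" .:-=+*#%@"[min(9,int(v)//26)] for v in r))
E
python3 asc.py
```

```text
[ 0.50446556 -0.3229819   0.12444402] [-0.4116494  -2.91044003  5.79614785] lip x_t 0.1043200334131792
---------===================================================
------------================================================
------------=++++++++++=====================================
----------=++***********++=================================-
----------=+++++**********+===============================--
--------+======++++******+=++**********++++++++++++=*+==----
-------=+==-======+++++++++%@@@@@@@@@@@@@@@@@@@@@%#++#*+----
-------*=-=+----=====+++=+#@@@@@@@@@@@@@@@@@@@@@@%+-=#*+----
------+*--=%#*===++==+++*%@@@@@@@@@@@@@@@@@@@@@@@%+--+#+----
------*=--=%%%%%%%%%%%@@@@@@@@@@@@@@@@@@@@@@@@@@@%=--=#+----
-----+*---=%%%@@@@@@@%@@@@@@@@@@@@@@@@@@@@@@@@@@@%+---+*----
----=*+---*%%@@@@@@@@@@@@@@@@@@@@@@@@@@@@@@@@@@@@#+=--=#+---
----+#=---*%%@@@@@@@@@@@@@@@@@@@@@@@@@@@@@@@@@@@@%#+---+*---
----=*=---=#%@@@@@@@@@@@@@@@@@@@@@@@@@@@@@@@@@@@%*=----++---
-----**---=#@@@@@@@@@@@@@@@@@@@@@@@@@@@@@@@@@@@@%+----+#=---
-----#%=--=#%@@@@@@@@@@@@@@@@@@@@@@@@@@@@@@@@@@@@#----+%=---
-----#%=--=#%@@@@@@@@
[... 254 characters left out ...]
@@@@@@@%%%%@%%%%%%+----##----
:----=%+---*%%@@@@@@@@@@@@@@@@@@@@@@%%%%%%%%%%%%%+----#*----
::----+=---=*%@@@@@@@@@@@@@@@@@@@@%%%%%%%%%%%%%%%*----#*----
:::---+=---==+*#%%@@@@@@@@@@@@@@%%%%%%%%%%%%%%%%#=----#+----
::::--+=----+=*****#%%@@@@@@@@@%%%%%%%%%%%%%%%%%%=---=#+----
:::::-=+----=+++*******###%%%%%%%%%%%%%%%%%%%%%%#+---=#=----
::::::=+----==+++++*++++++==++*##%%%%%%%%%%%%%%%*=---=#=----
::::::=+----==+++++++++===========+*############*----+#=----
::::::-+---------------------------------------------+#-----
-------+---------------------------------------------**-----
-------+=--------------::::::::::-::::------=========**-----
--------=========------:..............:-----===++****+------
```

>>> carry_out(steps=[0.005, 0, -0.0005, 0, 0, 0, 0, 0.008, 0, -0.0005, 0, 0.02, 0, 0, 0.006, 0, 0, 0, 0.05, 0, 0, 0.004, 0, 0.001, 0, 0.08, 0, 0, 0.003, 0, 0.002, 0, 0.1, 0, 0, 0.002, 0, 0.003, 0, 0.13, 0, 0, 0.001, 0, 0.004, 0, 0.15, 0, 0, 0.0005, 0, 0.005, 0, 0.18, 0, 0, 0, 0, 0.006, 0, 0.2, 0, 0, -0.001, 0, 0.008, 0, 0.25, 0, 0, -0.001, 0, 0.01, 0, 0.28, 0, 0, -0.002, 0, 0.011, 0, 0.3, 0, 0, -0.002, 0, 0.014, 0, 0.35, 0, 0, -0.002, 0, 0.014, 0, 0.35, 0, 0])

```text
time_s: 36.1
eef_pos: [0.5037, -0.3271, 0.1101]
eef_rot: [-0.11, 0.755, 0.632, 0.134]
wrist_force: [-2.6, -9.6, 6.1]
opening: 0.243
grasp_force: 61.6
```

```bash
python3 asc.py
```

```text
[ 0.50365514 -0.3271414   0.11009349] [-2.64837147 -9.61345087  6.14154384] lip x_t 0.100083284626031
::::::::::::::::::::::::::::::::::::::::::::::::::::::::::::
::::::::::::::::::::::::::::::::::::::::::::::::::::::::::::
::::::::::::::::::::-----------------------------:::::::::::
=----------------=----===---===---===---====----=-----------
=-============******++++===++++=++++==++++++=++++=====+=====
=--========+*##%%%######**++++++++++++++++++++++++++++++++++
----====+#+****#%%%%%%%%##*+***************+++++++++#*++++++
----====##=+++++*##%%%%%##*#@@@@@@@@@@@@@@@@@@@@@@@**#++++++
-======+%+-==-==++**##%%#*+#@@@@@@@@@@@@@@@@@@@@@@%==%*+++++
-======##--==------=++**+=+%@@@@@@@@@@@@@@@@@@@@@@+==*%++++=
=-====+%+--+*==--=======++*@@@@@@@@@@@@@@@@@@@@@@%+===%*++=-
======##=--*##*+++++++++*#@@@@@@@@@@@@@@@@@@@@@@@%+===*%+==-
=====+%+--=*%@@%%%%@%%%%@@@@@@@@@@@@@@@@@@@@@@@@@%*====%*==-
=====+*=--=#%@@@@@@@@@@@@@@@@@@@@@@@@@@@@@@@@@@@@#*====**==-
======+=---=%@@@@@@@@@@@@@@@@@@@@@@@@@@@@@@@@@@@@%===-=+===-
======%#=-==%%@@@@@@@@@@@@@@@@@@@@@@@@@@@@@@@@@@@#====*%===-
======%#=--+%%@@@@@@@@
[... 253 characters left out ...]
@@@@@@@@@@@@@@@@@@*==--##=---
======#%=-==#%@@@@@@@@@@@@@@@@@@@@@@@@@@@@@@@@@@%#==-=##=---
======*%=-==#%@@@@@@@@@@@@@@@@@@@@@@@@@@@@@@@@@@%*=--=%*=---
----==*%=--=#%%%@@@@@@%@@@@@@@@@@@@@@@@@@@@@%@@@%*=--=%*----
------+%=--=#%%%%%@@%%%@@@@@@@@@@@@@@@@@@@@@%%@@%*---=%*----
------=#+--=#%%%%%%@%%%@@@@@@%@@@@@@@@@@@@@@%%@@%*---=%+----
------=#+---*%%%%%%%%%%%%%@@@%@@@@@%@@%%%@@%%%@@#+---+%+----
------=#+---*#%%%%%%%%%%%%%%%%%@%@%%%%%%%@@%%%@@%=---+%=----
------=#+---+*****###############################=---*%=----
-------**-==++++++++++++++++++++++++++++++++++++++=--*#=----
-------**=++++++++++++++++++++++++++++++++++++++++++=##-----
-------=**************#+-:-::::----:::=##############%+-----
```

>>> carry_out(steps=[0, 0, -0.003, 0, 0.02, 0, 0, 0.001, 0, -0.008, 0, 0.05, 0, 0, 0.003, 0, -0.016, 0, 0.08, 0, 0, 0.007, 0, -0.028, 0, 0.1, 0, 0, 0.013, 0, -0.045, 0, 0.1, 0, 0, 0.02, 0, -0.065, 0, 0.1, 0, 0, 0.028, 0, -0.085, 0, 0.1, 0, 0, 0.036, 0, -0.105, 0, 0.1, 0, 0, 0.04, 0, -0.113, 0, 0.1, 0, 0, 0.04, 0, -0.113, 0, 0.1, 0, 0])

```text
time_s: 37.15
eef_pos: [0.5037, -0.3259, 0.2308]
eef_rot: [-0.142, 0.746, 0.627, 0.171]
wrist_force: [0.4, -0.1, -2.1]
opening: 0.242
grasp_force: 60.0
```

```bash
python3 asc.py; python3 - <<'E'
from h import *
from bench import ctrl
o=ctrl.get_obs(); plan(o,[lip_pose(bay(0,-.03,.16),80,.45)])
t=ctrl.camera("top"); cv2.imwrite("pics/t15.png",t[:,:,::-1])
E
```

```text
[ 0.50365616 -0.32591194  0.23075631] [ 0.37389316 -0.07050947 -2.10900831] lip x_t 0.10129498258664825
..................:::::::**####*#####++#####################
................:::::::::-**#########*++####################
...........:::::::::::::::=*##########*+*###################
..........:::::::::::::::::+###########*+*##################
.........:::::-======----::-*###########++##################
.......:::::=*##########*+=-=###########*+*#################
..:::::::*+***##%%%%%%%%##*-=*###########*+#########%#######
::::::::+#=++++**##%%%%%##*%@@@@@@@@@@@@@@@@@@@@@@@+#%######
:::::::-%+-=====++**##%%#*+#@@@@@@@@@@@@@@@@@@@@@@%=+%######
:::::::*#=--------==+**++==#@@@@@@@@@@@@@@@@@@@@@@+==#%#####
::::::-%+--===-------=====*%@@@@@@@@@@@@@@@@@@@@@%+==+%#####
::::::*#=--**++==+++++++++*@@@@@@@@@@@@@@@@@@@@@@#+===#%####
:::::-%+--=*##***++*****#%@@@@@@@@@@@@@@@@@@@@@@@%*===+%####
:::::+*=--=+%%@@@%%@@@@@@@@@@@@@@@@@@@@@@@@@@@@@@%*+===*####
:::::-==---=%@@@@@@@@@@@@@@@@@@@@@@@@@@@@@@@@@@@@#=====+####
::::--##=--=%%@@@@@@@@@@@@@@@@@@@@@@@@@@@@@@@@@@@#====#%####
++**##%#====#%@@@@@@
[... 306 characters left out ...]
@@@@@@@@@@@@@@@@@@@@@@@%@@@%*====%%####
###*##%%====#%%%%@@@%@@@@@@@@@@@@@@@@@@@@@@@%@@@%*====%%####
###*###%====#%%%%%@@%%%@@@@@@%@@@@@@@@@@@@@@%%@@%*====%%####
###**##%+===#%%%%%%@%%%%@%@@@%@@@@@@@@%%@@@@%%@@##===+%%####
*##**##%+===*%%%%%%@%%%%%%@@@%@@@@@%@@%%%@@%%%@@#+===+%%####
**##*##%+===*%%%%%%%%%%%%%%%%%%@@@@%@%%%%@@%%%@@%+===+%#####
*****##%*===*%%%%%%%%%%%%%%%%%%@%@%%%%%%%%@%%%@@%+===*%*####
******#%*===*##################%%%##%%###%%##%%#*+=--*%+####
*******%#==+**************************************+=-##+*###
*******##+*****************************************++##++###
********%##############+--------------+################+=*##
[0.3629, -0.1744, 0.1862] [0.0004, 0.0003, 0.0012]
```

>>> carry_out(steps=[0.004, -0.002, 0.002, 0, 0, 0, 0, 0.013, -0.006, 0.007, 0, 0, 0, 0, 0.028, -0.013, 0.014, 0, 0, 0, 0, 0.048, -0.023, 0.025, 0, 0, 0, 0, 0.07, -0.034, 0.036, 0, 0, 0, 0, 0.093, -0.045, 0.048, 0, 0, 0, 0, 0.116, -0.056, 0.06, 0, 0, 0, 0, 0.139, -0.067, 0.071, 0, 0, 0, 0, 0.162, -0.078, 0.083, 0, 0, 0, 0, 0.185, -0.089, 0.095, 0, 0, 0, 0, 0.208, -0.1, 0.107, 0, 0, 0, 0, 0.231, -0.111, 0.119, 0, 0, 0, 0, 0.254, -0.122, 0.13, 0, 0, 0, 0, 0.277, -0.133, 0.142, 0, 0, 0, 0, 0.3, -0.144, 0.154, 0, 0, 0, 0, 0.321, -0.154, 0.165, 0, 0, 0, 0, 0.339, -0.163, 0.174, 0, 0, 0, 0, 0.353, -0.17, 0.181, 0, 0, 0, 0, 0.361, -0.174, 0.185, 0, 0, 0, 0, 0.363, -0.1745, 0.186, 0, 0, 0, 0])

```text
time_s: 39.25
eef_pos: [0.4009, 0.1067, 0.2192]
eef_rot: [-0.144, 0.746, 0.627, 0.171]
wrist_force: [-0.9, -0.4, -3.1]
opening: 0.246
grasp_force: 60.0
```

```bash
python3 asc.py | sed -n 1,16p; python3 - <<'E'
from h import *
from bench import ctrl
o=ctrl.get_obs(); A=rot(o['eef_rot']); print('lip now',o['eef_pos']+A.apply(LIP))
P=[(0.12,.3),(.09,.2),(.075,.1),(.07,0),(.068,-.1),(.066,-.2),(.065,-.3),(.065,-.4),(.065,-.5),(.065,-.6),(.065,-.7),(.065,-.8)]
plan(o,[lip_pose(bay(0.005,-.03,z),80,p) for z,p in P])
E
```

```text
[0.40089951 0.10671547 0.21919819] [-0.89618384 -0.38996502 -3.07695747] lip x_t 0.5101192853593778
************++***=+***=====================#####+=----------
*************+***+=***+===================+######**+==------
*************++**+=+**+===================+*#########*+++===
*************++***+=**====================**################
**************+***+=+*==============++++*###%%%%%%%%#####***
*******************=+**+++***#######*****++*%%*==-----------
*********%****###########***++++============*%%+---=#=::==++
****####%%+%@@@@@@@@@@@@@@@@@@@@@@@@@@@@@@@@@@@@%%%+#*:::=++
***##%*+%+=%@@@@@@@@@@@@@@@@@@@@@@@@@@@@@@@@@@@@@@%=+%=::-=+
****%%*##==*%@@@@@@@@@@@@@@@@@@@@@@@@@@@@@@@@@@@@%*==##-::-=
****#%%%+==+%@@@@@@@@@@@@@@@@@@@@@@@@@@@@@@@@@@@@%===+%=:::-
****#%%%===+%@@@@@@@@@@@@@@@@@@@@@@@@@@@@@@@@@@@@%+===##-:::
****#%%*===+%@@@@@@@@@@@@@@@@@@@@@@@@@@@@@@@@@@@@%+===+%=:::
*****#*===+*%%@@@@@@@@@@@@@@@@@@@@@@@@@@@@@@@@@@@#*====**:::
******+====+%@@@@@@@@@@@@@@@@@@@@@@@@@@@@@@@@@@@@%=====+*=::
lip now [0.42820723 0.25921772 0.16003545]
[0.0029, 0.0054, 0.0208] [-0.0001, -0.15, 0.0015]
[0.0039, 0.0054, 0.0391] [-0.0001, -0.25, 0.0015]
[0.0123, 0.0054, 0.0453] [0.0, -0.35, 0.0015]
[0.0257, 0.0054, 0.044] [0.0001, -0.45, 0.0015]
[0.0409, 0.0054, 0.0416] [0.0002, -0.55, 0.0015]
[0.0565, 0.0054, 0.0408] [0.0002, -0.65, 0.0015]
[0.0726, 0.0055, 0.0408] [0.0003, -0.75, 0.0015]
[0.0892, 0.0055, 0.0415] [0.0004, -0.85, 0.0015]
[0.1057, 0.0055, 0.0439] [0.0005, -0.95, 0.0015]
[0.1218, 0.0055, 0.0479] [0.0005, -1.05, 0.0015]
[0.1374, 0.0056, 0.0535] [0.0006, -1.15, 0.0015]
[0.1525, 0.0056, 0.0607] [0.0007, -1.25, 0.0014]
```

```bash
python3 asc.py | tail -22; python3 - <<'E'
from bench import ctrl
import cv2,numpy as np
t=ctrl.camera("top"); cv2.imwrite("pics/t16.png",t[:,:,::-1])
g=cv2.cvtColor(t,cv2.COLOR_RGB2GRAY); 
for r in cv2.resize(g[230:305,385:510],(100,42)): print(''.join(" .:-=+*#%@"[min(9,int(v)//20)] for v in r))
E
```

```text
****%%#%+==+%@@@@@@@@@@@@@@@@@@@@@@@@@@@@@@@@@@@@%+==+%=:::-
****#%%%===*%@@@@@@@@@@@@@@@@@@@@@@@@@@@@@@@@@@@@%+===##-:::
****#%%+===*%@@@@@@@@@@@@@@@@@@@@@@@@@@@@@@@@@@@@%*===+%=:::
*****#*====+%%@@@@@@@@@@@@@@@@@@@@@@@@@@@@@@@@@@@%*+===*+:::
*****#+====+%%@@@@@@@@@@@@@@@@@@@@@@@@@@@@@@@@@@@#=====++-::
*****#%#===+%@@@@@@@@@@@@@@@@@@@@@@@@@@@@@@@@@@@@%====*%*+-:
******%#===+%%@@@@@@@@@@@@@@@@@@@@@@@@@@@@@@@@@@@%====#%**+:
******%#====#%@@@@@@@@@@@@@@@@@@@@@@@@@@@@@@@@@@%*====#%#**=
******%#====%%%@@@@@@@@@@@@@@@@@@@@@@@@@@@@@@@@@@#====#@#***
******%%====#%@@@@@@@@@@@@@@@@@@@@@@@@@@@@@@@@@@%*====#%%%%%
******%%====#%%@@@@@@@@@@@@@@@@@@@@@@@@@@@@@@@@@%*====%%#**+
******#%====%%@@@@@@@@@@@@@@@@@@@@@@@@@@@@@@%@@@%*====%*----
******#%====#%%%%%%%%%##%%@@@@@@@@@@@@@@@@@@%@@@%*====%*----
******#%====########***++*#%@%@@@@@@@@@@@@@@%%@@@*====%*=+++
******#%+===*##%%########**#%%@@@@@@@@%@@@@@%%@@#*===+%#***#
******#%+===*####%%%#######*%%@@@@@%@@%%%@@%%%@@%+===+%#***#
******#%+-==+++**###%%####*+%%%@%@@%@%%%%@@%%%@@%+==-+%#****
*******%*-=====+++**##%%##**%%%%%@%%%%%%%@@%%%@@#+=--*%#****
**
[... 3783 characters left out ...]
*******************************************+++++============++++++++===========-::-+**********
****************************************************+*+++++===============++++++++=====-=+**********
************************************************************+++++++++=====-======++++++++***********
************************************************************************++++++======--==+***********
**********************************************************************************++--=++***********
************************************************************************************+++*************
********************+*++****************************************************************************
```

>>> carry_out(steps=[0.001, 0.003, 0.01, 0, -0.07, 0, 0, 0.003, 0.0054, 0.0208, 0, -0.15, 0, 0, 0.004, 0.0054, 0.0391, 0, -0.25, 0, 0, 0.0123, 0.0054, 0.0453, 0, -0.35, 0, 0, 0.0257, 0.0054, 0.044, 0, -0.45, 0, 0, 0.033, 0.0054, 0.043, 0, -0.5, 0, 0, 0.041, 0.0054, 0.0416, 0, -0.55, 0, 0, 0.0487, 0.0054, 0.0412, 0, -0.6, 0, 0, 0.0565, 0.0054, 0.0408, 0, -0.65, 0, 0, 0.0645, 0.0054, 0.0408, 0, -0.7, 0, 0, 0.0726, 0.0055, 0.0408, 0, -0.75, 0, 0, 0.081, 0.0055, 0.0411, 0, -0.8, 0, 0, 0.089, 0.0055, 0.0415, 0, -0.85, 0, 0, 0.0975, 0.0055, 0.0427, 0, -0.9, 0, 0, 0.1057, 0.0055, 0.044, 0, -0.95, 0, 0, 0.1218, 0.0055, 0.048, 0, -1.05, 0, 0, 0.1374, 0.0055, 0.0535, 0, -1.15, 0, 0, 0.145, 0.0055, 0.057, 0, -1.2, 0, 0, 0.145, 0.0055, 0.057, 0, -1.2, 0, 0])

```text
time_s: 41.3
eef_pos: [0.4348, 0.2586, 0.2298]
eef_rot: [0.235, 0.712, 0.598, -0.281]
wrist_force: [-0.4, -0.1, -2.0]
opening: 0.243
grasp_force: 60.3
```

```bash
python3 asc.py; python3 - <<'E'
from h import *
from bench import ctrl
o=ctrl.get_obs(); plan(o,[lip_pose(bay(0,-.03,.1),80,-.75),lip_pose(bay(0,-.03,.14),80,-.4),lip_pose(bay(-.02,-.08,.16),80,0)])
E
```

```text
[0.43476997 0.25859237 0.22983296] [-0.35932188 -0.11814866 -2.02383825] lip x_t 0.6655450561060281
++#########**++++++++++*****+++++++++++++++++#@@@@@@@@*===%@
=++*#########*++++++++++++++++++++++++++++++++*##%###*+===#@
==++*##########**++++++++++++++++++++++++++++++++++++++===*%
===++*###########*++++++++++++++++++++++++++++++++++++++==+@
====++*###%%%####*++++++++++++++++++++++++++++++==========+#
======+*#########**+++++++++++=============================+
======++*+*###****+++++++===========================+======+
=======++==**********###********************+*****+==+=====+
===========+**********************##########****##+==++++++*
+==========+**********************##########***#%*+===++++*%
*+=====+===+**********************####*######%@@#*+===+####%
%#*========+******************************#%@@%#**+====*%%%#
@@@#+++===+*%#***************************%@@@%****+====+#%%%
#%@@@#+===+#%%#**************************%@%%#****++===+*%%%
##%%%#++===+**********##%%%%%%%%%*****************====+*#%%%
######*+===+**#**#####%#********************+*****====#%%%%%
######*+===+**#######***
[... 410 characters left out ...]
*====**++++++++++++++++++++++++++++*+++++++====+=::::
%%%%###*====++++++++++++++++++++++++++++++++++++++====+-::::
%%%%%%#*+===++++++++++++++++++++++++++++++++++++++====*-::::
##%%%%##+===++++++++++++++++++++++++++++++++++++++===+*-::::
###%%%%#+===++++++++++++++++++++++++++++++++++++++===+*-::::
#####%%#*====+++*++++++++++++++++++++++++*++++**+====+*-::::
######%@%============================================#%-::::
#######@%============================================%#--::-
%######%%%%%%#***++++++=::::::::::::::-====++++###%%%%+-:---
[-0.0251, -0.006, -0.0258] [-0.0007, -0.0004, 0.0008]
[-0.087, -0.006, -0.0087] [-0.0008, 0.3496, 0.0007]
[-0.1569, -0.0146, 0.0766] [-0.0009, 0.7496, 0.0005]
```

Pan empty. Retreat, level, and verify the bay.

>>> carry_out(steps=[-0.012, -0.003, -0.013, 0, 0, 0, 0, -0.025, -0.006, -0.026, 0, 0, 0, 0, -0.045, -0.006, -0.024, 0, 0.1, 0, 0, -0.065, -0.006, -0.018, 0, 0.22, 0, 0, -0.087, -0.006, -0.009, 0, 0.35, 0, 0, -0.105, -0.008, 0.012, 0, 0.45, 0, 0, -0.122, -0.01, 0.034, 0, 0.55, 0, 0, -0.14, -0.012, 0.055, 0, 0.65, 0, 0, -0.157, -0.0146, 0.0766, 0, 0.75, 0, 0, -0.157, -0.0146, 0.0766, 0, 0.75, 0, 0, -0.157, -0.0146, 0.0766, 0, 0.75, 0, 0])

```text
time_s: 42.45
eef_pos: [0.391, 0.0941, 0.2843]
eef_rot: [0.002, 0.767, 0.641, 0.001]
wrist_force: [0.0, -0.3, -1.2]
opening: 0.249
grasp_force: 60.2
```

```bash
python3 - <<'E'
from h import *
from bench import ctrl
o=ctrl.get_obs(); t=ctrl.camera("top"); s=ctrl.camera("scene"); cv2.imwrite("pics/t17.png",t[:,:,::-1]); cv2.imwrite("pics/s17.png",s[:,:,::-1])
# nuts: grey (low saturation) areas inside the bay, both at once
for n,im,C in(("top",t,T),("scene",s,S)):
    q=proj(C,[bay(x,y,z) for x,y,z in((-.055,-.053,.01),(.055,-.053,.01),(.055,.053,.01),(-.055,.053,.01))]).astype(np.int32)
    m=np.zeros(im.shape[:2],np.uint8); cv2.fillConvexPoly(m,q,1)
    h=cv2.cvtColor(im,cv2.COLOR_RGB2HSV); k=((h[...,1]<70)&(m>0)).astype(np.uint8)
    print(n,k.sum()); x,y,w,hh=cv2.boundingRect(q)
    for r in k[y:y+hh,x:x+w]: print(''.join('.#'[v]*2 for v in r))
im0=cv2.imread("pics/t13.png")[:,:,::-1]; q=proj(T,[bay(x,y,.01) for x,y in((-.055,-.053),(.055,-.053),(.055,.053),(-.055,.053))]).astype(np.int32); m=np.zeros(t.shape[:2],np.uint8); cv2.fillConvexPoly(m,q,1)
print('before',((cv2.cvtColor(im0,cv2.COLOR_RGB2HSV)[...,1]<70)&(m>0)).sum())
plan(o,[([.4854,-.0107,.2],Rdown(6)),([.4854,-.0107,.1253],Rdown(6))])
E
```

```text
top 573
....................................................................................
....................................................................................
....................................................................................
....................................................................................
....................................................................................
....................############....................................................
..................################..................................................
..##########....##################........########..................................
####################################..##############................................
######################################################..............................
######################################################..............................
######################################################..............................
################################..####################..................
[... 5725 characters left out ...]
..............................................................
........................................................................................................
........................................................................................................
........................................................................................................
........................................................................................................
........................................................................................................
before 484
[-0.0864, 0.1111, 0.0848] [0.0044, 0.0012, -0.283]
[-0.0863, 0.1108, 0.1595] [0.0044, 0.0012, -0.283]
```

```bash
python3 - <<'E'
from h import *
from bench import ctrl
plan(ctrl.get_obs(),[([.472,-.005,.2],Rdown(3)),([.472,-.005,.1255],Rdown(3))])
E
```

```text
[-0.0854, 0.0968, 0.0841] [0.0031, 0.0009, -0.2261]
[-0.0854, 0.0966, 0.1586] [0.0031, 0.0009, -0.2261]
```

>>> carry_out(steps=[-0.03, 0.033, 0.02, 0.003, 0.001, -0.08, 0, -0.06, 0.066, 0.045, 0.003, 0.001, -0.16, 0, -0.0854, 0.0968, 0.07, 0.003, 0.001, -0.226, 0, -0.0854, 0.0968, 0.084, 0.003, 0.001, -0.226, 0, -0.0854, 0.0968, 0.11, 0.003, 0.001, -0.226, 0, -0.0854, 0.0967, 0.13, 0.003, 0.001, -0.226, 0, -0.0854, 0.0967, 0.145, 0.003, 0.001, -0.226, 0, -0.0854, 0.0966, 0.153, 0.003, 0.001, -0.226, 0, -0.0854, 0.0966, 0.157, 0.003, 0.001, -0.226, 0, -0.0854, 0.0966, 0.1585, 0.003, 0.001, -0.226, 0, -0.0854, 0.0966, 0.1585, 0.003, 0.001, -0.226, 0])

```text
time_s: 43.65
eef_pos: [0.4719, -0.0043, 0.1252]
eef_rot: [-0.001, 0.688, 0.726, -0.0]
wrist_force: [-1.8, 0.1, 0.7]
opening: 0.245
grasp_force: 60.8
```

Light contact. Release and lift away.

>>> carry_out(steps=[0, 0, 0, 0, 0, 0, 0.4, 0, 0, 0, 0, 0, 0, 0.6, 0, 0, 0, 0, 0, 0, 0.7, 0, 0, 0, 0, 0, 0, 0.7, 0, 0, -0.02, 0, 0, 0, 0.7, 0, 0, -0.06, 0, 0, 0, 0.7, 0, 0, -0.1, 0, 0, 0, 0.7, 0, 0, -0.14, 0, 0, 0, 0.7, 0, 0, -0.14, 0, 0, 0, 0.7, 0, 0, -0.14, 0, 0, 0, 0.7])

```text
time_s: 44.65
eef_pos: [0.4722, -0.0056, 0.265]
eef_rot: [0.0, 0.689, 0.725, 0.0]
wrist_force: [-0.0, -0.7, -0.4]
opening: 0.704
grasp_force: 0.0
```

```bash
python3 - <<'E'
from h import *
from bench import ctrl
o=ctrl.get_obs(); im=ctrl.camera("wrist"); s=ctrl.camera("scene"); t=ctrl.camera("top")
cv2.imwrite("pics/wf.png",im[:,:,::-1]); cv2.imwrite("pics/sf.png",s[:,:,::-1]); cv2.imwrite("pics/tf.png",t[:,:,::-1])
print(o['eef_pos'],o['grasp_force'])
# handle (red-brown) and pan (bright) in the wrist picture
h=cv2.cvtColor(im,cv2.COLOR_RGB2HSV)
k=((h[...,2]>215)&(h[...,1]<40)).astype(np.uint8); n,_,st,c=cv2.connectedComponentsWithStats(k); i=1+st[1:,4].argmax(); print('pan',st[i],wunproj(o,c[i],.006))
# bystanders and pads: difference first/last top picture
d=cv2.absdiff(cv2.imread("pics/top0_raw.png"),t[:,:,::-1].copy()).max(2); d=cv2.medianBlur(d,5)
n,_,st,c=cv2.connectedComponentsWithStats((d>45).astype(np.uint8))
for a,b in zip(st[1:],c[1:]):
    if a[4]>30: print(a,b.round())
E
```

```text
[ 0.472242   -0.00555702  0.26498693] 0.0
pan [ 272   84   93  110 8329] [[0.46923863 0.06432853 0.006     ]]
[356 197   9  31 195] [360. 212.]
[327 201   7  18  91] [330. 210.]
[  158   215   226   265 18583] [303. 362.]
[199 224  38   9 294] [217. 228.]
[198 257  40   9 293] [218. 261.]
[197 283  29  36 423] [208. 298.]
[335 287   6  11  51] [338. 292.]
[211 298   6   7  31] [214. 301.]
[   0  367  121  113 7119] [ 51. 430.]
[ 102  372  126   85 3443] [156. 413.]
[347 433  19  26 246] [356. 445.]
[293 440  37  40 875] [313. 461.]
[373 456   7   9  35] [376. 460.]
[340 465  24  15 167] [355. 474.]
[375 470  12  10  68] [379. 475.]
```

```bash
python3 -c "
from bench import ctrl
print(ctrl.hand_in())"
```

```text
the job is handed in; nothing more can be done
None
```

I handed the job in at about 45 s: both pads stand in slots 1 and 3, all seven nuts are in the bay, and the scoop is back flat near the middle of its mat. The camera images agree with this and show no bystander moved, but the hand-in returned no verdict.

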